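# Load the plate dryer behind its gravity catches

### The job

Pull each washed glass plate straight up out of the draining rack, stand it in the mouth of the drying bay of its own colour and push it in so that its top edge lifts the gravity catch, until the plate is fully home against the posts and the catch has dropped behind it. When every plate is caught, press the green start button right down; the bench timer must also end up standing in the middle of the yellow mat. Keep the plates upright and leave the other things on the bench where they are.

Things in the scene. Friction and masses are not known exactly. Their poses are not given: they have to be found in the camera images.
- plate_red: washed glass plate, 5 mm thick (its x) by 80 wide (its y) by 90 tall (its z), 90 g, clear with a red band over the top 24 mm on both sides; origin at its very MIDDLE (foot 45 mm below, top edge 45 mm above). It starts standing in one of four 7 mm slots of the rack (which one varies; some plates may be absent). Both faces are alike.
- bay_red: fixed drying bay, red; origin 20 mm above table, x points in (away from robot), z up. Floor z=8 mm, x -75 to +60. Side walls to z=28, inner faces y=+-44. Two posts at y=+-34 (12 wide, tops z=84), front faces x=+9, stop the plate. Plate goes on the floor at x=-50, facing x, then is pushed to +x, top edge (z=98) lifting the catch. Home: its origin at x -2.5 to +6.5, y within 10, z=53.
- catch_red (a joint): red bay's gravity catch, 35 g, no spring: 0 dropped, about 0.15 riding on a plate, max 0.9. In the bay frame: hinge along y at x=+50, z=78; two arms 7 mm wide at y=+-33 reach over the plate's top; noses hang to z=90, inner faces x=-5; ramps rise from the noses forwards to x=-37, z=108: no way in from above beyond that. Drops once the plate's near face passes x=-2.
- plate_yellow: washed glass plate, 5 mm thick (its x) by 80 wide (its y) by 90 tall (its z), 90 g, clear with a yellow band over the top 24 mm on both sides; origin at its very MIDDLE (foot 45 mm below, top edge 45 mm above). It starts standing in one of four 7 mm slots of the rack (which one varies; some plates may be absent). Both faces are alike.
- bay_yellow: fixed drying bay, yellow; origin 20 mm above table, x points in (away from robot), z up. Floor z=8 mm, x -75 to +60. Side walls to z=28, inner faces y=+-44. Two posts at y=+-34 (12 wide, tops z=84), front faces x=+9, stop the plate. Plate goes on the floor at x=-50, facing x, then is pushed to +x, top edge (z=98) lifting the catch. Home: its origin at x -2.5 to +6.5, y within 10, z=53.
- catch_yellow (a joint): yellow bay's gravity catch, 35 g, no spring: 0 dropped, about 0.15 riding on a plate, max 0.9. In the bay frame: hinge along y at x=+50, z=78; two arms 7 mm wide at y=+-33 reach over the plate's top; noses hang to z=90, inner faces x=-5; ramps rise from the noses forwards to x=-37, z=108: no way in from above beyond that. Drops once the plate's near face passes x=-2.
- plate_green: washed glass plate, 5 mm thick (its x) by 80 wide (its y) by 90 tall (its z), 90 g, clear with a green band over the top 24 mm on both sides; origin at its very MIDDLE (foot 45 mm below, top edge 45 mm above). It starts standing in one of four 7 mm slots of the rack (which one varies; some plates may be absent). Both faces are alike.
- bay_green: fixed drying bay, green; origin 20 mm above table, x points in (away from robot), z up. Floor z=8 mm, x -75 to +60. Side walls to z=28, inner faces y=+-44. Two posts at y=+-34 (12 wide, tops z=84), front faces x=+9, stop the plate. Plate goes on the floor at x=-50, facing x, then is pushed to +x, top edge (z=98) lifting the catch. Home: its origin at x -2.5 to +6.5, y within 10, z=53.
- catch_green (a joint): green bay's gravity catch, 35 g, no spring: 0 dropped, about 0.15 riding on a plate, max 0.9. In the bay frame: hinge along y at x=+50, z=78; two arms 7 mm wide at y=+-33 reach over the plate's top; noses hang to z=90, inner faces x=-5; ramps rise from the noses forwards to x=-37, z=108: no way in from above beyond that. Drops once the plate's near face passes x=-2.
- plate_blue: washed glass plate, 5 mm thick (its x) by 80 wide (its y) by 90 tall (its z), 90 g, clear with a blue band over the top 24 mm on both sides; origin at its very MIDDLE (foot 45 mm below, top edge 45 mm above). It starts standing in one of four 7 mm slots of the rack (which one varies; some plates may be absent). Both faces are alike.
- bay_blue: fixed drying bay, blue; origin 20 mm above table, x points in (away from robot), z up. Floor z=8 mm, x -75 to +60. Side walls to z=28, inner faces y=+-44. Two posts at y=+-34 (12 wide, tops z=84), front faces x=+9, stop the plate. Plate goes on the floor at x=-50, facing x, then is pushed to +x, top edge (z=98) lifting the catch. Home: its origin at x -2.5 to +6.5, y within 10, z=53.
- catch_blue (a joint): blue bay's gravity catch, 35 g, no spring: 0 dropped, about 0.15 riding on a plate, max 0.9. In the bay frame: hinge along y at x=+50, z=78; two arms 7 mm wide at y=+-33 reach over the plate's top; noses hang to z=90, inner faces x=-5; ramps rise from the noses forwards to x=-37, z=108: no way in from above beyond that. Drops once the plate's near face passes x=-2.
- rack: fixed white draining rack, light blue fins, 120 (x) by 260 (y) by 10 mm base on a blue mat; origin under its middle. Four 7 mm slots at y=+96, +32, -32, -96 mm; plates stand on the base 10 mm above the table, facing along the rack's y, 64 mm apart. Fins reach 42 mm above the table: lift a plate straight up over 35 mm to clear them.
- timer: white bench timer, 70 (x) by 52 (y) by 34 mm tall, black screen on top, 160 g, loose, standing on the table; origin at the middle of its underside
- mat: fixed square yellow mat with a black rim, 110 by 110 by 2 mm; origin under its middle
- start (a joint): travel of the dryer's round green start button, 0 up to 0.006 m fully down (spring, 5 N fully down); pressed counts from 0.004
- start_top (a point): middle of the top of the green button (30 mm across), on the grey pod at the right end of the dryer; press straight down
- beaker: clear beaker, bystander, not to be disturbed
- wash_bottle: wash bottle, bystander, not to be disturbed
- cylinder: measuring cylinder, bystander, not to be disturbed
- tape: yellow tape roll, bystander, not to be disturbed
- tip_tray: blue tray box, bystander, not to be disturbed
- pen: black pen, bystander, not to be disturbed
Things that resemble listed ones, but are neither listed nor needed, are in the scene too. What is shaped like the plate_green but orange is not meant.

How it is judged:
By the outcome, as a careful person would: the job done as asked, in the order asked, and still so for the second after the job is handed in, with the robot touching nothing.
Of plate_red, plate_yellow, plate_green, plate_blue only 2 to 4 are there at a start; the rules pass over those that are not, and their reading is None.
At some moment in a run one of timer may be knocked a few centimetres aside while the robot is not near it.
It also fails if it takes over 210 s, if anything falls off the work surface, if the arm or the gripper's body presses on something with over 40 N, if the wrist force passes 120 N, or if a joint passes its speed limit or range.

### The arm

A 7-joint arm with a two-finger parallel gripper is mounted at the origin on the work surface. World frame = base frame: x ahead of the robot, y to its left, z up, the work surface at z = 0. Lengths are in m, angles in rad, forces in N, time in s.
With the tool pointing down it reaches from about 0.425 to 0.875 m from the base axis. Payload 9.9 kg.
Tool frame: the origin (TCP) lies at the very end of the fingers, on their centre line; the grasp point (between the pads) lies 19 mm behind it (r.grip_point_offset is the distance from the TCP to the grasp point, in m); z points along the fingers, y is the line along which they close (so a half turn about z gives the same grasp; the last joint's range is limited). The gripper opens to 85 mm and grips with 20 to 120 N. Pads are 22 mm wide; open, the fingers measure 114 mm over their backs; the gripper's body (76 mm by 85 mm) begins 54 mm behind the grasp point. The pads swing forward as they close: fully open they stand 13 mm farther back than shut.
Start: joints at [-1.432, 0.576, 0.025, 1.437, -0.015, 1.129, -0.057], TCP at [0.149, 0.658, 0.231] pointing down, gripper open.
Joint ranges: [-2.76, 2.76], [-0.34, 2.15], [-1.52, 1.57], [0.19, 2.46], [-1.09, 4.23], [0.17, 1.99], [-2.82, 2.82]. Speed limits (rad/s): [2.22, 2.22, 3.01, 3.01, 3.14, 3.14, 3.14].

### API

Orientations are given as a 3x3 rotation matrix whose columns are the frame's x, y, z axes.
In Python, from workcell import r gives the robot as it stands.
- The arm moves only by the shell command python3 -m pendant 'ROWS' [FORCE]. ROWS is JSON, one flat list of numbers, 7 for each row, row after row: the shift along the tool's x, y, z in mm, then the turn, a rotation vector about the tool's x, y, z in rad, then the gripper's target within -1 to 1 (fully open at 1, half-way at 0, shut at -1). A call has 1 to 8 rows; each row shifts and turns the commanded pose from where the row before left it, along the tool's axes as they then stand; what a row does not reach is not made up. A row lasts 1/10 s, in which the tool goes at most 50 mm and 8.59 degrees, less where a joint would pass 70% of its speed; a pose out of reach is approached as far as the arm can. A call is refused whole if a number of a shift passes 50 or a number of a turn 0.15, either way. A call with a gripper value outside its range is refused whole. The fingers move at their own pace and stop on an object; FORCE is the grip in N (left out, the last holds). Time passes only in rows, so rows that do not move let the fingers close. It gives the time, the measured TCP pose, the force, the opening and the grip force at its end, in the units of the state.
- r.observe(): the state, without advancing time (a new reading comes with each control period).
- r.grab_frame(name): name is "scene" or "side" or "wrist"; returns a dict with "pixels" (400x640x3 uint8, red, green, blue), "fov_y" (degrees; the focal length in pixels is half the picture's height over the tangent of half this angle, whatever the lens; pixels are square), "cx", "cy" (the principal point, pixels), "R" (3x3) and "t" (3): a world point X has camera coordinates R X + t; the wrist camera has in their place "mount" (4x4, takes a point from camera to tool coordinates, whose origin is the TCP and whose axes are the flange's). Camera axes: x right, y down, z forward; pixel columns grow to the right and rows downward; lengths in m; the calibration is good to about 2 mm. A picture is of the moment at which its call begins: read the wrist's pose just before it. There is no depth.
- r.close_job(): hands the job in; it is judged then, once.
The state is a dict: "time": time; "joint_positions": joint angles; "dq": joint speeds; "effort": joint torques, N m; "position": TCP position; "tool_rot": TCP orientation; "ft_force": force on the tool from outside, world axes, zero at the start; "wrist_torque": the same for the moment, N m; "width": finger opening in m; "finger_force": force on a finger pad.
Only numpy, scipy, OpenCV 4.12 (cv2) and the standard library are available. Lean on these libraries where they do the work, as an engineer would, in place of code of your own. Each camera call takes 0.05 s, during which the arm holds its last target. There are 200 camera calls.

## Working session

There is one attempt and no reset: what is moved stays moved. The work goes in short steps, Python scripts to look and compute and a shell command to move; the robot and the scene stay as the last step left them, time stands still between calls to the robot, and variables do not carry over. Pictures are saved under pics/ and viewed, at most 14 in all, crops included, and the job is handed in when it is done.

```bash
mkdir -p pics; ls; cat > h.py <<'E'
import numpy as np,cv2
from workcell import r
def cam(name):
    s=r.observe(); f=r.grab_frame(name)
    if "mount" in f:
        M=np.array(f["mount"]); Rt=np.array(s["tool_rot"]); p=np.array(s["position"])
        Rw=Rt@M[:3,:3]; c=Rt@M[:3,3]+p
        R=Rw.T; t=-R@c
    else: R=np.array(f["R"]); t=np.array(f["t"])
    return dict(px=np.array(f["pixels"]),f=200/np.tan(np.radians(f["fov_y"])/2),cx=f["cx"],cy=f["cy"],R=R,t=t)
def save(c,n,crop=None,k=1):
    im=c["px"][:,:,::-1]
    if crop: x0,y0,x1,y1=crop; im=im[y0:y1,x0:x1]
    cv2.imwrite("pics/"+n,cv2.resize(im,None,fx=k,fy=k,interpolation=cv2.INTER_CUBIC))
    np.savez("pics/"+n[:-4]+".npz",**c)
def load(n): return dict(np.load("pics/"+n+".npz"))
def at(c,u,v,z):
    d=c["R"].T@np.array([(u-c["cx"])/c["f"],(v-c["cy"])/c["f"],1]); o=-c["R"].T@c["t"]
    return o+d*(z-o[2])/d[2]
def proj(c,X):
    q=c["R"]@np.array(X)+c["t"]; return np.round([c["f"]*q[0]/q[2]+c["cx"],c["f"]*q[1]/q[2]+c["cy"]],1)
E
python3 - <<'E'
from h import *
for n in("scene","side","wrist"):
    c=cam(n); save(c,n+"0.png",k=1.25); print(n,c["f"],-c["R"].T@c["t"])
s=r.observe(); print(s)
E
```

```text
pics
scene 451.2171879026296 [1.62831057 0.25374399 0.96595897]
side 394.09249384654066 [0.41414454 0.7636818  0.72625048]
wrist 353.27979540753023 [0.06791839 0.67617826 0.37366566]
{'time': 0.15, 'joint_positions': array([-1.43178335,  0.57634663,  0.02486193,  1.43769847, -0.01500807,
        1.12895062, -0.05649195]), 'dq': array([-6.73370613e-04, -3.65180903e-03, -1.44524623e-04, -3.03531849e-03,
       -5.79740272e-04,  2.53247405e-05,  1.41143337e-03]), 'effort': array([ 3.55016207e-03, -7.66263771e+01,  2.25334659e+00, -2.86178112e+01,
        1.56984717e-02,  9.89446562e-03, -6.50361258e-06]), 'position': array([0.14907982, 0.65800476, 0.23064167]), 'tool_rot': array([[-9.75285591e-01,  2.20947891e-01, -2.12460885e-04],
       [ 2.20947986e-01,  9.75284855e-01, -1.19967445e-03],
       [-5.78556562e-05, -1.21696801e-03, -9.99999258e-01]]), 'ft_force': array([-0.27545264, -0.71646825, -0.13360273]), 'wrist_torque': array([0.03984905, 0.03198487, 0.06593921]), 'finger_force': 0.0, 'width': 0.08558212366982555}
```

View pics/scene0.png

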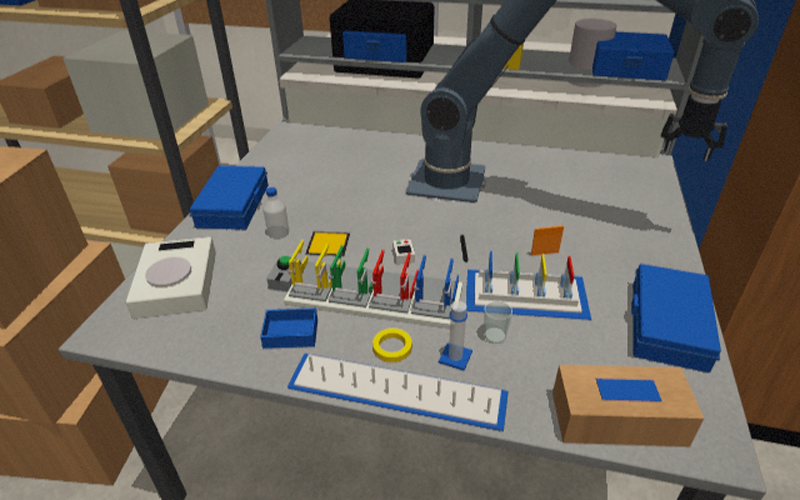

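View pics/side0.png

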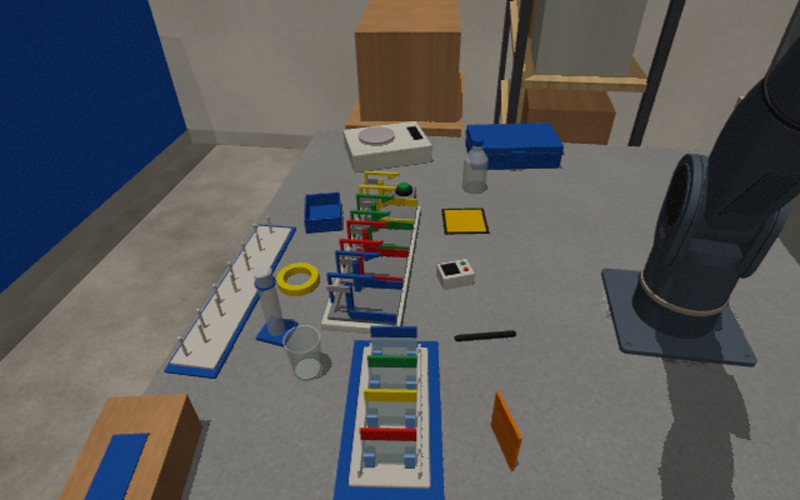

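```bash
python3 - <<'E'
from h import *
c=load("side0"); 
for n,u,v,z in [("b",394,326,.1),("g",391,355,.1),("y",389,390,.1),("r",388,428,.1),("or",502,395,.09),("timer",455,268,.034),("mat",465,220,.002),("btn",404,186,.05),("rackc1",369,347,.01),("rc2",429,347,.01),("bayB near corner",403,328,.02),("bay far near",420,206,.02),("pen",485,336,.005)]:
    print(n,at(c,u/1.25,v/1.25,z).round(3))
c=load("scene0")
print("scene")
for n,u,v,z in [("b",489,252,.1),("g",516,254,.1),("y",543,256,.1),("r",570,258,.1),("mat",328,243,.002),("timer",403,245,.034),("btn",286,260,.06)]:
    print(n,at(c,u/1.25,v/1.25,z).round(3))
for n in("scene0","side0"):
    c=load(n); b=dict(scene0=(210,170,480,270),side0=(250,120,460,400))[n]
    cv2.imwrite("pics/%s_crop.png"%n,cv2.resize(c["px"][b[1]:b[3],b[0]:b[2],::-1],None,fx=2.9 if n=="scene0" else 2.1,fy=2.9 if n=="scene0" else 2.1,interpolation=2))
E
```

```text
b [0.522 0.197 0.1  ]
g [0.517 0.259 0.1  ]
y [0.509 0.325 0.1  ]
r [0.499 0.387 0.1  ]
or [0.341 0.302 0.09 ]
timer [ 0.431 -0.046  0.034]
mat [ 0.419 -0.273  0.002]
btn [ 0.585 -0.339  0.05 ]
rackc1 [0.575 0.174 0.01 ]
rc2 [0.465 0.158 0.01 ]
bayB near corner [0.518 0.127 0.02 ]
bay far near [ 0.537 -0.295  0.02 ]
pen [0.362 0.112 0.005]
scene
b [0.494 0.193 0.1  ]
g [0.487 0.259 0.1  ]
y [0.481 0.324 0.1  ]
r [0.474 0.388 0.1  ]
mat [ 0.425 -0.267  0.002]
timer [ 0.428 -0.045  0.034]
btn [ 0.592 -0.317  0.06 ]
```

View pics/scene0_crop.png

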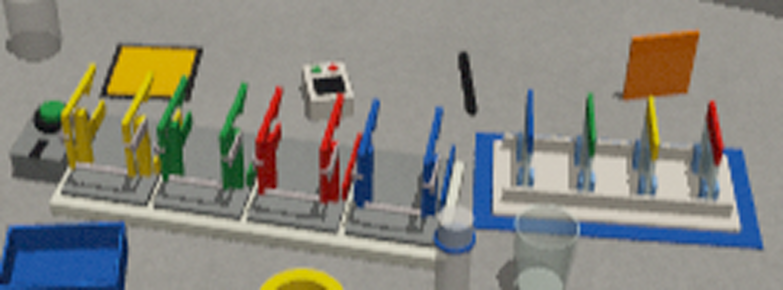

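View pics/wrist0.png

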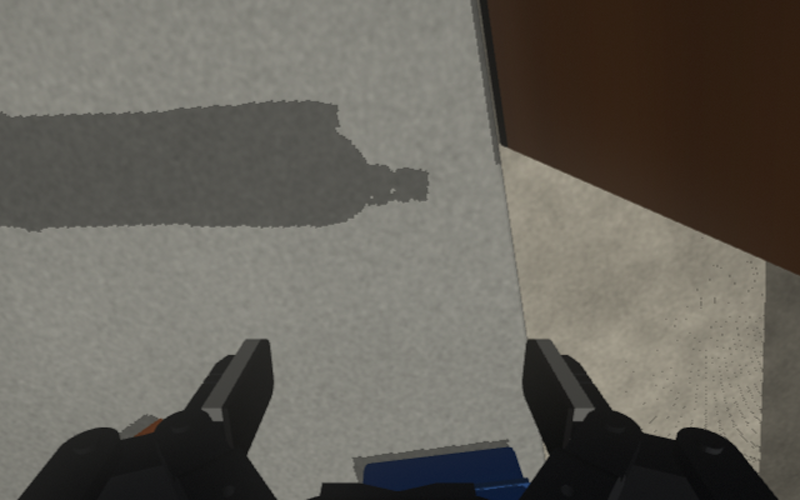

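```bash
cat >> h.py <<'E'
from scipy.spatial.transform import Rotation as Ro
def plan(pos,yaw,turnfirst=True):
    """tool y axis at world angle 90+yaw deg, tool z down; shift given after turn (or before)"""
    s=r.observe(); R0=np.array(s["tool_rot"]); a=np.radians(yaw)
    R1=np.array([[-np.cos(a),-np.sin(a),0],[-np.sin(a),np.cos(a),0],[0,0,-1]])
    rv=Ro.from_matrix(R0.T@R1).as_rotvec()
    d=((R1 if turnfirst else R0).T@(np.array(pos)-s["position"]))*1000
    print("t%.1f"%s["time"],"pos",np.round(s["position"],4),"w%.4f"%s["width"],"q7 %.2f"%s["joint_positions"][6],"-> shift",d.round(1),"turn",rv.round(3))
E
python3 - <<'E'
from h import *
c=load("wrist0"); print(c["R"][2], proj(c,[.149,.658,.23]))
for u,v in((0,0),(640,0),(320,200),(320,330)): print(at(c,u,v,0))
plan([.50,.28,.26],6.5)
E
```

```text
[ 0.3180815  -0.07325013 -0.94522938] [318.7 269.9]
[-0.06627646  0.40091763  0.        ]
[0.06590921 0.98454747 0.        ]
[0.19269281 0.64981405 0.        ]
[0.36425905 0.61134632 0.        ]
t0.1 pos [0.1491 0.658  0.2306] w0.0856 q7 -0.06 -> shift [-305.9 -415.3  -29.4] turn [-0.001 -0.    -0.336]
```

```bash
python3 -m pendant '[0,0,0,0,0,-0.112,1, 0,0,0,0,0,-0.112,1, 0,0,0,0,0,-0.112,1, -28,-38,-3,0,0,0,1, -28,-38,-3,0,0,0,1, -28,-38,-3,0,0,0,1, -28,-38,-3,0,0,0,1, -28,-38,-3,0,0,0,1]' && python3 -m pendant '[-28,-38,-3,0,0,0,1, -28,-38,-3,0,0,0,1, -28,-38,-3,0,0,0,1, -28,-38,-3,0,0,0,1, -28,-38,-3,0,0,0,1, -26,-35,0,0,0,0,1, 0,0,0,0,0,0,1]'
python3 - <<'E'
from h import *
plan([.50,.28,.26],6.5)
c=cam("wrist"); save(c,"w1.png",k=1.25)
E
```

```text
time: 0.95
position: [0.3107, 0.4837, 0.2463]
tool_rot: [[-0.994, -0.113, -0.0], [-0.113, 0.994, -0.0], [0.0, -0.0, -1.0]]
ft_force: [1.2, -0.1, -0.5]
width: 0.0855
finger_force: 0.0
time: 1.65
position: [0.5045, 0.2739, 0.2612]
tool_rot: [[-0.995, -0.103, 0.002], [-0.103, 0.995, -0.003], [-0.002, -0.004, -1.0]]
ft_force: [-0.2, 0.6, 0.3]
width: 0.0853
finger_force: 0.0
t1.6 pos [0.5045 0.2739 0.2612] w0.0853 q7 1.10 -> shift [3.8 6.6 1.2] turn [-0.004  0.002 -0.01 ]
```

View pics/w1.png

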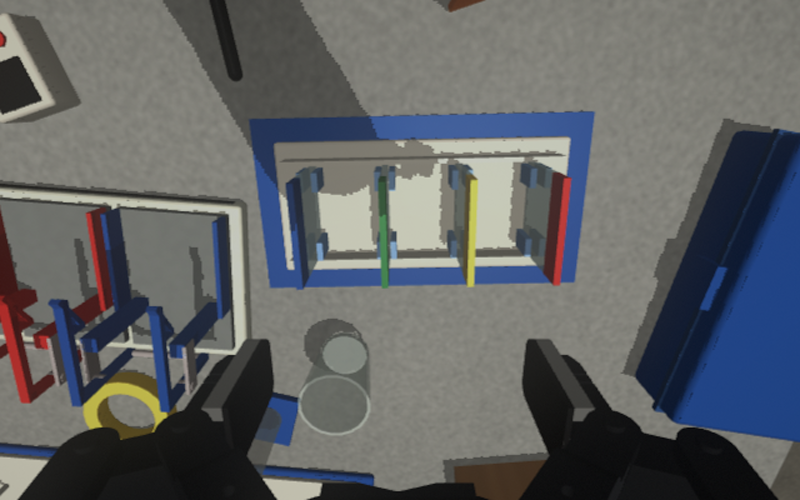

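```bash
python3 - <<'E'
from h import *
c=load("w1")
for n,a,b in (("b",(293,179),(303,287)),("g",(384,177),(385,286)),("y",(471,178),(472,285)),("r",(566,177),(558,284))):
    A=at(c,a[0]/1.25,a[1]/1.25,.1);B=at(c,b[0]/1.25,b[1]/1.25,.1); print(n,((A+B)/2).round(4),np.linalg.norm(A-B).round(4),np.degrees(np.arctan2(-(B-A)[1],(B-A)[0])).round(1))
print([at(c,u/1.25,v/1.25,.01).round(3) for u,v in((275,144),(568,138),(291,269))])
E
```

```text
b [0.5217 0.2026 0.1   ] 0.0812 -6.8
g [0.5141 0.2643 0.1   ] 0.0817 -5.9
y [0.5075 0.3265 0.1   ] 0.0803 -9.6
r [0.5    0.3908 0.1   ] 0.08 -8.8
[array([0.47 , 0.161, 0.01 ]), array([0.439, 0.414, 0.01 ]), array([0.586, 0.178, 0.01 ])]
```

```bash
python3 -m pendant '[0,-46,0,0,0,0,1, 0,-46,0,0,0,0,1, 0,-46,0,0,0,0,1, 0,-46,0,0,0,0,1, 0,-46,0,0,0,0,1, 0,-46,0,0,0,0,1, 0,-46,0,0,0,0,1, 0,-46,0,0,0,0,1]' && python3 -m pendant '[0,0,0,0,0,0,1, 0,0,0,0,0,0,1]'
python3 - <<'E'
from h import *
plan([.50,.28,.26],6.5)
c=cam("wrist"); save(c,"w2.png",k=1.25)
E
```

```text
time: 2.5
position: [0.5416, -0.0852, 0.2613]
tool_rot: [[-0.993, -0.115, 0.0], [-0.115, 0.993, 0.001], [-0.0, 0.001, -1.0]]
ft_force: [0.5, 0.7, 0.2]
width: 0.0853
finger_force: 0.0
time: 2.7
position: [0.5415, -0.0847, 0.261]
tool_rot: [[-0.994, -0.112, -0.001], [-0.112, 0.994, 0.001], [0.0, 0.001, -1.0]]
ft_force: [0.7, 1.2, -0.1]
width: 0.0854
finger_force: 0.0
t2.7 pos [ 0.5415 -0.0847  0.261 ] w0.0854 q7 1.80 -> shift [-1.000e-01  3.671e+02  1.000e+00] turn [ 0.001 -0.    -0.001]
```

View pics/w2.png

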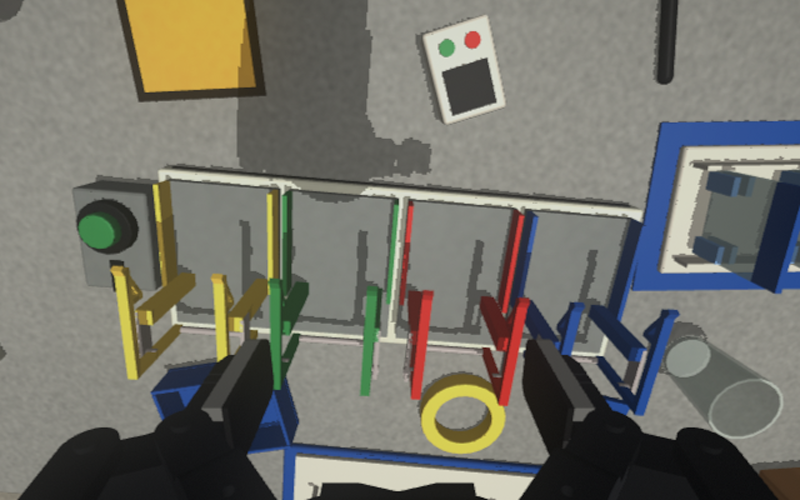

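```bash
python3 - <<'E'
from h import *
c=load("w2"); g=lambda u,v,z: at(c,u/1.25,v/1.25,z)
for n,a,b in (("y",(119,268),(218,278)),("g",(276,281),(372,287)),("r",(427,292),(523,299)),("b",(576,305),(671,312))):
    A=g(*a,.128);B=g(*b,.128);d=B-A; yaw=-np.degrees(np.arctan2(d[0],d[1])); print(n,((A+B)/2).round(4),np.linalg.norm(d).round(4),yaw.round(1))
for n,p,z in(("base front L",(166,168),.02),("base front R",(641,207),.02),("floor y",(168,181),.028),("floor y",(268,191),.028),("floor b",(534,213),.028),("floor b",(630,220),.028),("ybackL",(170,325),.028)): print(n,g(*p,z).round(4))
m=[(140,100),(264,94)];print("mat",[g(*p,.002).round(3) for p in m])
for p in((424,38),(486,17),(505,102),(445,123)): print("timer",g(*p,.034).round(3))
for z in(.05,.06,.07): print("btn",g(99,231,z).round(3))
s=load("side0"); print([at(s,404/1.25,188/1.25,z).round(3) for z in(.05,.06,.07)])
E
```

```text
y [ 0.5858 -0.2351  0.128 ] 0.0657 0.1
g [ 0.5821 -0.1307  0.128 ] 0.0651 2.5
r [ 0.5791 -0.0274  0.128 ] 0.0663 1.9
b [0.5773 0.0764 0.128 ] 0.0669 1.8
base front L [ 0.5369 -0.2868  0.02  ]
base front R [0.5245 0.1309 0.02  ]
floor y [ 0.5463 -0.2818  0.028 ]
floor y [ 0.5454 -0.1968  0.028 ]
floor b [0.5388 0.0347 0.028 ]
floor b [0.5356 0.12   0.028 ]
ybackL [ 0.6858 -0.2876  0.028 ]
mat [array([ 0.484, -0.315,  0.002]), array([ 0.467, -0.209,  0.002])]
timer [ 0.413 -0.079  0.034]
timer [ 0.393 -0.035  0.034]
timer [ 0.451 -0.009  0.034]
timer [ 0.472 -0.054  0.034]
btn [ 0.59 -0.33  0.05]
btn [ 0.586 -0.324  0.06 ]
btn [ 0.583 -0.317  0.07 ]
[array([ 0.583, -0.329,  0.05 ]), array([ 0.581, -0.313,  0.06 ]), array([ 0.578, -0.297,  0.07 ])]
```

```bash
python3 - <<'E'
from h import *
plan([.5215,.2025,.15],7)
E
```

```text
t2.8 pos [ 0.5416 -0.0834  0.2611] w0.0855 q7 1.80 -> shift [-14.9 286.2 111.1] turn [ 0.001 -0.    -0.008]
```

```bash
python3 -m pendant '[-3,47.7,0,0,0,-0.008,0, -3,47.7,0,0,0,0,0, -3,47.7,0,0,0,0,0, -3,47.7,0,0,0,0,0, -3,47.7,0,0,0,0,0, 0,47.7,30,0,0,0,0, 0,0,41,0,0,0,0, 0,0,40,0,0,0,0]' && python3 -m pendant '[0,0,0,0,0,0,0, 0,0,0,0,0,0,0]'
python3 - <<'E'
from h import *
plan([.5215,.2025,.069],7)
c=cam("wrist"); save(c,"w3.png",k=1.25)
E
```

```text
time: 3.55
position: [0.5212, 0.2004, 0.1528]
tool_rot: [[-0.992, -0.128, 0.001], [-0.128, 0.992, 0.002], [-0.001, 0.002, -1.0]]
ft_force: [0.2, 0.1, -0.5]
width: 0.0428
finger_force: 0.0
time: 3.75
position: [0.5222, 0.1969, 0.1542]
tool_rot: [[-0.992, -0.123, -0.001], [-0.123, 0.992, 0.0], [0.001, 0.0, -1.0]]
ft_force: [1.0, -0.4, 0.1]
width: 0.0429
finger_force: 0.0
t3.8 pos [0.5222 0.1969 0.1542] w0.0429 q7 1.27 -> shift [ 0.   5.6 85.2] turn [ 0.    -0.001  0.001]
```

View pics/w3.png

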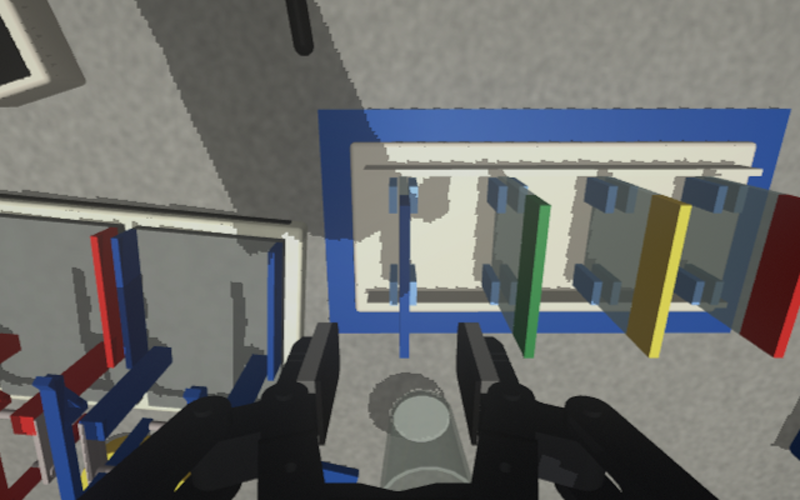

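```bash
python3 - <<'E'
from h import *
c=load("w3")
for n,a,b in (("b",(405,195),(404,357)),("g",(545,205),(529,357)),("y",(685,205),(654,356))):
    A=at(c,a[0]/1.25,a[1]/1.25,.1);B=at(c,b[0]/1.25,b[1]/1.25,.1); print(n,((A+B)/2).round(4),np.linalg.norm(A-B).round(4),np.degrees(np.arctan2((B-A)[1],(B-A)[0])).round(1))
E
```

```text
b [0.5218 0.1997 0.1   ] 0.0845 7.1
g [0.5162 0.2637 0.1   ] 0.0799 7.4
y [0.508  0.3272 0.1   ] 0.0793 7.7
```

```bash
python3 -m pendant '[0,4,0,0,0,0,0, 0,0,30,0,0,0,0, 0,0,30,0,0,0,0, 0,0,25,0,0,0,0, 0,0,0,0,0,0,0, 0,0,0,0,0,0,-1, 0,0,0,0,0,0,-1, 0,0,0,0,0,0,-1]' 35 && python3 -m pendant '[0,0,0,0,0,0,-1, 0,0,0,0,0,0,-1, 0,0,-20,0,0,0,-1, 0,0,-30,0,0,0,-1, 0,0,-35,0,0,0,-1, 0,0,-35,0,0,0,-1, 0,0,0,0,0,0,-1]'
python3 - <<'E'
from h import *
x=np.array([.9996,.0288]);o=np.array([.6132,.0783])
p=o-.052*x
plan([*p,.195],-88.35)
E
```

```text
time: 4.6
position: [0.5236, 0.2001, 0.0706]
tool_rot: [[-0.993, -0.121, 0.003], [-0.121, 0.993, 0.001], [-0.003, 0.001, -1.0]]
ft_force: [-1.0, -0.2, 7.8]
width: 0.0045
finger_force: 35.4
time: 5.3
position: [0.525, 0.2004, 0.1942]
tool_rot: [[-0.993, -0.121, 0.008], [-0.121, 0.993, 0.004], [-0.009, 0.003, -1.0]]
ft_force: [0.7, 0.6, -1.7]
width: 0.0043
finger_force: 34.3
t5.3 pos [0.525  0.2004 0.1942] w0.0043 q7 1.26 -> shift [-124.6   32.7   -0.8] turn [0.009 0.004 1.663]
```

```bash
python3 -m pendant '[0,0,0,0,0,0.15,-1, 0,0,0,0,0,0.15,-1, 0,0,0,0,0,0.15,-1, 0,0,0,0,0,0.15,-1, 0,0,0,0,0,0.15,-1, 0,0,0,0,0,0.15,-1, 0,0,0,0,0,0.15,-1, 0,0,0,0,0,0.15,-1]' && python3 -m pendant '[0,0,0,0,0,0.15,-1, 0,0,0,0,0,0.15,-1, 0,0,0,0,0,0.15,-1, 0,0,0,0,0,0.013,-1, -40,10,0,0,0,0,-1, -40,10,0,0,0,0,-1, -44,12,0,0,0,0,-1, 0,0,0,0,0,0,-1]'
python3 - <<'E'
from h import *
x=np.array([.9996,.0288]);o=np.array([.6132,.0783])
p=o-.052*x
plan([*p,.090],-88.35)
c=cam("wrist"); save(c,"w4.png",k=1.25)
E
```

```text
time: 6.1
position: [0.5223, 0.1995, 0.1888]
tool_rot: [[-0.467, 0.884, 0.0], [0.884, 0.467, 0.0], [0.0, 0.0, -1.0]]
ft_force: [0.2, 0.1, -1.5]
width: 0.0048
finger_force: 34.2
time: 6.9
position: [0.5594, 0.0686, 0.1895]
tool_rot: [[-0.024, 1.0, 0.002], [1.0, 0.024, -0.004], [-0.004, 0.002, -1.0]]
ft_force: [-0.5, 0.9, -0.7]
width: 0.0044
finger_force: 34.3
t6.9 pos [0.5594 0.0686 0.1895] w0.0044 q7 0.11 -> shift [ 8.2  2.  99.5] turn [ 0.002  0.004 -0.005]
```

View pics/w4.png

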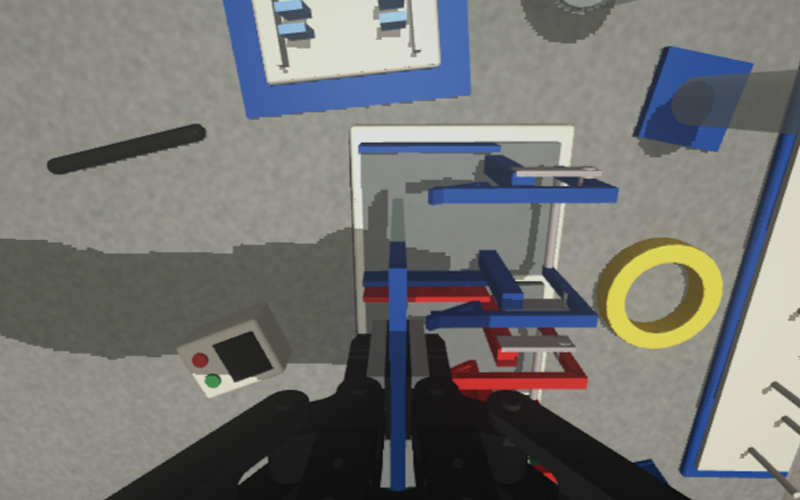

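```bash
python3 - <<'E'
from h import *
c=load("w4"); g=lambda u,v,z: at(c,u/1.25,v/1.25,z).round(4)
print("tips",g(431,194,.128),g(429,321,.128),"floor cor",g(361,155,.028))
print("plate top far edge",g(398,243,.22)) 
E
```

```text
tips [0.5753 0.1103 0.128 ] [0.5775 0.0436 0.128 ] floor cor [0.535  0.1153 0.028 ]
plate top far edge [0.5592 0.1158 0.22  ]
```

```bash
python3 -m pendant '[8,2,0,0,0,0,-1, 0,0,30,0,0,0,-1, 0,0,30,0,0,0,-1, 0,0,25,0,0,0,-1, 0,0,10,0,0,0,-1, 0,0,4,0,0,0,-1, 0,0,0,0,0,0,-1]' 
python3 - <<'E'
from h import *
x=np.array([.9996,.0288]);o=np.array([.6134,.0783])
plan([*o-.050*x,.0885],-88.35)
plan([*o+.006*x,.0885],-88.35)
E
```

```text
time: 7.65
position: [0.5605, 0.0803, 0.0923]
tool_rot: [[-0.029, 1.0, 0.003], [1.0, 0.029, -0.004], [-0.005, 0.002, -1.0]]
ft_force: [-7.6, -21.6, 33.0]
width: 0.0044
finger_force: 50.6
t7.7 pos [0.5605 0.0803 0.0923] w0.0044 q7 0.17 -> shift [-3.5  2.8  3.8] turn [ 0.002  0.005 -0.   ]
t7.7 pos [0.5605 0.0803 0.0923] w0.0044 q7 0.17 -> shift [-3.5 58.8  3.8] turn [ 0.002  0.005 -0.   ]
```

```bash
python3 -m pendant '[0,0,-6,0,0,0,-1, -5,0,0,0,0,0,-1, 0,0,0,0,0,0,-1, 0,0,0,0,0,0,-1]' 
python3 - <<'E'
from h import *
x=np.array([.9996,.0288]);o=np.array([.6134,.0783])
plan([*o-.050*x,.0885],-88.35)
print(r.observe()["ft_force"])
c=cam("wrist"); s=cam("side"); save(c,"w5.png"); save(s,"s5.png")
a=cv2.resize(c["px"][80:400,200:440,::-1],None,fx=1.6,fy=1.6,interpolation=2)
b=cv2.resize(s["px"][100:280,240:380,::-1],None,fx=2.84,fy=2.84,interpolation=2)
cv2.imwrite("pics/m5.png",np.hstack([a,b[:512]]) if b.shape[0]>=512 else np.hstack([a[:b.shape[0]],b]))
E
```

```text
time: 8.05
position: [0.5597, 0.0807, 0.0952]
tool_rot: [[-0.031, 1.0, -0.001], [1.0, 0.031, 0.0], [0.0, -0.001, -1.0]]
ft_force: [0.3, -0.2, -0.5]
width: 0.0047
finger_force: 45.2
t8.1 pos [0.5597 0.0807 0.0952] w0.0047 q7 0.17 -> shift [-3.9  3.6  6.7] turn [-0.001 -0.     0.002]
[ 0.31425872 -0.19529349 -0.49843282]
```

View pics/m5.png

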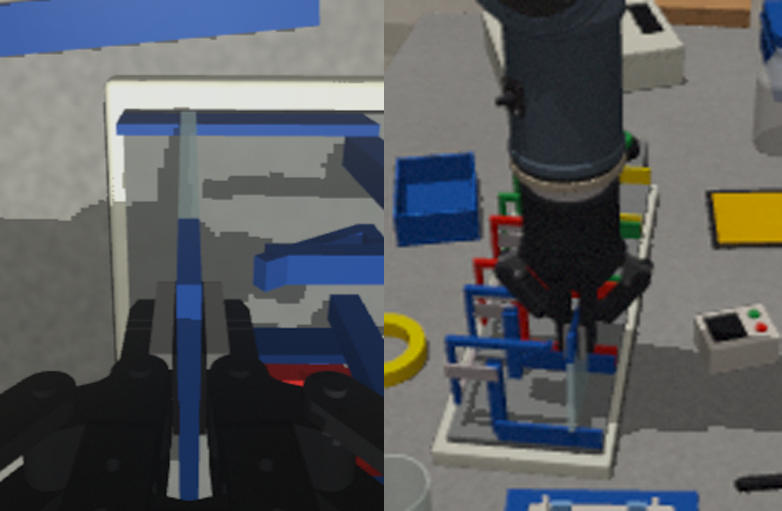

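```bash
python3 - <<'E'
from h import *
c=load("w5"); u=200+188/1.6
for v,z in((112,.036),(112,.033),(285,.1265),(218,.1025)): print(v,at(c,u,80+v/1.6,z).round(4))
for v in (112,122,135): print("wall",at(c,u,80+v/1.6,.048).round(4),at(c,u,80+v/1.6,.028).round(4))
s=r.observe(); print(s["position"])
E
```

```text
112 [0.5589 0.1257 0.036 ]
112 [0.5589 0.1252 0.033 ]
285 [0.5597 0.1043 0.1265]
218 [0.5594 0.1108 0.1025]
wall [0.5589 0.128  0.048 ] [0.559  0.1242 0.028 ]
wall [0.559  0.1246 0.048 ] [0.5591 0.1204 0.028 ]
wall [0.5591 0.12   0.048 ] [0.5592 0.1154 0.028 ]
[0.55970611 0.08025639 0.09522915]
```

```bash
python3 - <<'E'
from h import *
c=load("w4")
for v,z in((268,.2205),(243,.1965),(198,.1305)): print(v,at(c,398/1.25,v/1.25,z).round(4))
for dz in(-.01,.01): print([at(c,398/1.25,v/1.25,z+dz)[1].round(4) for v,z in((268,.2205),(243,.1965),(198,.1305))])
s=load("s5"); 
for X in ([.56,.119,.126],[.56,.119,.036],[.56,.104,.126],[.56,.126,.036]): print((proj(s,X)-[240,100])*2.84+[384,0])
E
python3 - <<'E'
from h import *
s=load("s5")
cv2.imwrite("pics/s5c.png",cv2.resize(s["px"][190:270,270:350,::-1],None,fx=7,fy=7,interpolation=2))
E
```

```text
268 [0.5594 0.1088 0.2205]
243 [0.5595 0.1081 0.1965]
198 [0.5598 0.1086 0.1305]
[np.float64(0.1049), np.float64(0.1049), np.float64(0.1064)]
[np.float64(0.1127), np.float64(0.1114), np.float64(0.1107)]
[565.76  356.988]
[570.304 435.94 ]
[569.168 344.492]
[568.6   441.904]
```

View pics/s5c.png

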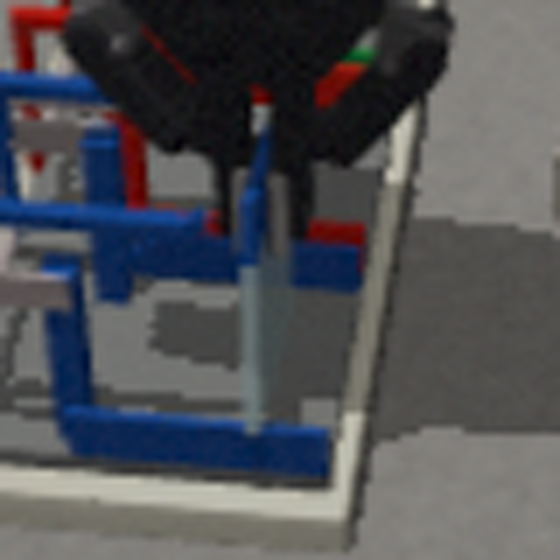

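```bash
python3 -m pendant '[0,0,-10,0,0,0,-1, -9,0,0,0,0,0,-1, 0,0,0,0,0,0,-1, 0,0,5,0,0,0,-1, 0,0,5,0,0,0,-1, 0,0,0,0,0,0,-1, 0,0,0,0,0,0,-1]' 
python3 - <<'E'
from h import *
x=np.array([.9996,.0288]);o=np.array([.6134,.0783])
plan([*o-.050*x,.0885],-88.35)
c=cam("wrist"); s=cam("side"); save(c,"w6.png"); save(s,"s6.png")
a=cv2.resize(c["px"][80:400,200:440,::-1],None,fx=1.6,fy=1.6,interpolation=2)
b=cv2.resize(s["px"][190:270,270:330,::-1],None,fx=6.4,fy=6.4,interpolation=2)
cv2.imwrite("pics/m6.png",np.hstack([a,b]))
E
```

```text
time: 8.85
position: [0.56, 0.0706, 0.0953]
tool_rot: [[-0.029, 1.0, -0.001], [1.0, 0.029, -0.0], [-0.0, -0.001, -1.0]]
ft_force: [-0.1, 0.3, -1.0]
width: 0.0044
finger_force: 45.2
t8.8 pos [0.56   0.0706 0.0953] w0.0044 q7 0.19 -> shift [6.2 3.6 6.8] turn [-0.001  0.     0.   ]
```

View pics/m6.png

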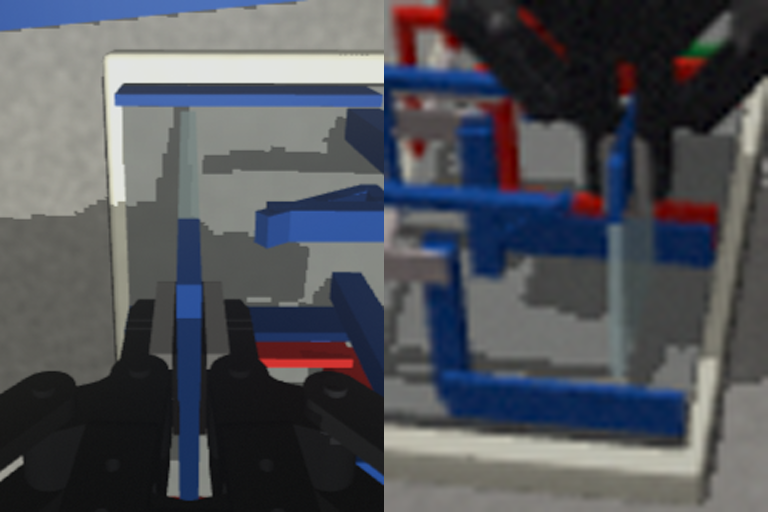

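```bash
python3 -m pendant '[0,0,3,0,0,0,-1, 0,0,3,0,0,0,-1, 0,0,0,0,0,0,-1]' && python3 -m pendant '[0,0,0,0,0,0,-0.75, 0,0,0,0,0,0,-0.75, 0,0,0,0,0,0,-0.75, 0,0,0,0,0,0,-0.75]'
python3 - <<'E'
from h import *
x=np.array([.9996,.0288]);o=np.array([.6134,.0783])
plan([*o-.050*x,.0885],-88.35)
c=cam("wrist"); s=cam("side"); save(c,"w7.png"); save(s,"s7.png")
a=cv2.resize(c["px"][80:400,200:440,::-1],None,fx=1.6,fy=1.6,interpolation=2)
b=cv2.resize(s["px"][190:270,270:330,::-1],None,fx=6.4,fy=6.4,interpolation=2)
cv2.imwrite("pics/m7.png",np.hstack([a,b]))
E
```

```text
time: 9.25
position: [0.56, 0.0705, 0.0892]
tool_rot: [[-0.029, 1.0, -0.001], [1.0, 0.029, -0.0], [-0.0, -0.001, -1.0]]
ft_force: [0.7, -0.2, -1.2]
width: 0.0041
finger_force: 45.2
time: 9.65
position: [0.5603, 0.0705, 0.0898]
tool_rot: [[-0.029, 1.0, 0.0], [1.0, 0.029, 0.0], [0.0, 0.0, -1.0]]
ft_force: [-0.5, -0.2, 1.1]
width: 0.0106
finger_force: 0.0
t9.7 pos [0.5603 0.0705 0.0898] w0.0106 q7 0.19 -> shift [6.3 3.3 1.3] turn [ 0. -0.  0.]
```

View pics/m7.png

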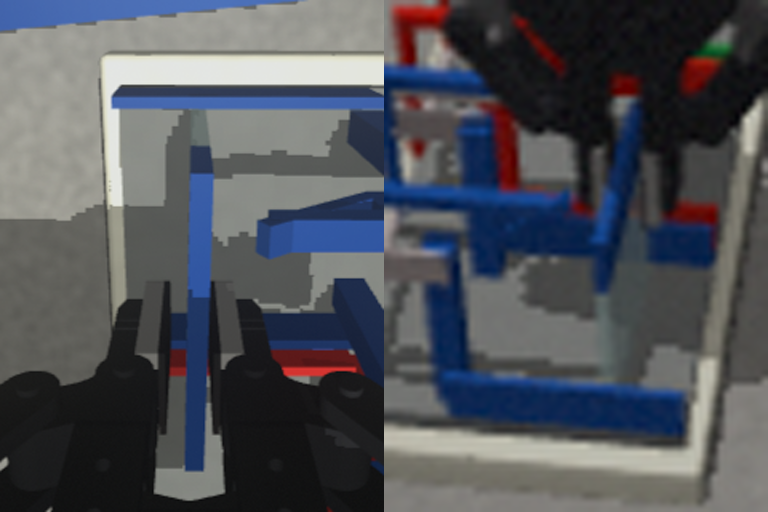

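```bash
python3 - <<'E'
from h import *
c=load("w7")
for v,z in((173,.118),(146,.094),(108,.028)): print(at(c,200+201/1.6,80+v/1.6,z).round(4))
E
```

```text
[0.5623 0.1192 0.118 ]
[0.5629 0.119  0.094 ]
[0.5644 0.1167 0.028 ]
```

```bash
python3 -m pendant '[7,0,0,0,0,0,-0.75, 0,0,0,0,0,0,-0.75, 0,0,0,0,0,0,-1, 0,0,0,0,0,0,-1, 0,0,0,0,0,0,-1]' 30 && python3 -m pendant '[0,5,0,0,0,0,-1, 0,9,0,0,0,0,-1, 0,9,0,0,0,0,-1, 0,9,0,0,0,0,-1, 0,9,0,0,0,0,-1, 0,9,0,0,0,0,-1, 0,0,0,0,0,0,-1, 0,0,0,0,0,0,-1]'
python3 - <<'E'
from h import *
x=np.array([.9996,.0288]);o=np.array([.6134,.0783])
plan([*o+.006*x,.0885],-88.35)
c=cam("wrist"); s=cam("side"); save(c,"w8.png"); save(s,"s8.png")
E
```

```text
time: 10.25
position: [0.5599, 0.0774, 0.0896]
tool_rot: [[-0.029, 1.0, -0.0], [1.0, 0.029, -0.0], [-0.0, -0.0, -1.0]]
ft_force: [-1.1, 1.2, -0.3]
width: 0.0047
finger_force: 35.1
time: 11.05
position: [0.6104, 0.0788, 0.0897]
tool_rot: [[-0.029, 1.0, 0.001], [1.0, 0.029, -0.0], [-0.0, 0.0, -1.0]]
ft_force: [0.9, -0.7, -0.2]
width: 0.0048
finger_force: 35.3
t11.1 pos [0.6104 0.0788 0.0897] w0.0048 q7 0.17 -> shift [-0.6  9.   1.2] turn [ 0.  0. -0.]
```

```bash
python3 -m pendant '[0,4,0,0,0,0,-1, 0,3,0,0,0,0,-1, 0,0,0,0,0,0,-1, 0,0,0,0,0,0,-1]' && python3 -m pendant '[0,2,0,0,0,0,-1, 0,2,0,0,0,0,-1, 0,0,0,0,0,0,-1]' 
python3 - <<'E'
from h import *
x=np.array([.9996,.0288]);o=np.array([.6134,.0783])
plan([*o+.006*x,.0885],-88.35)
c=cam("wrist"); s=cam("side"); save(c,"w8.png"); save(s,"s8.png")
a=cv2.resize(c["px"][80:400,200:440,::-1],None,fx=1.6,fy=1.6,interpolation=2)
b=cv2.resize(s["px"][190:270,270:330,::-1],None,fx=6.4,fy=6.4,interpolation=2)
cv2.imwrite("pics/m8.png",np.hstack([a,b]))
E
```

```text
time: 11.55
position: [0.616, 0.0792, 0.0896]
tool_rot: [[-0.029, 1.0, -0.002], [1.0, 0.029, 0.0], [0.0, -0.002, -1.0]]
ft_force: [-5.9, -0.8, 4.4]
width: 0.0041
finger_force: 35.9
time: 11.85
position: [0.6161, 0.0792, 0.0896]
tool_rot: [[-0.029, 1.0, -0.01], [1.0, 0.029, 0.001], [0.001, -0.01, -1.0]]
ft_force: [-21.1, -0.3, 18.6]
width: 0.0041
finger_force: 38.0
t11.8 pos [0.6161 0.0792 0.0896] w0.0041 q7 0.17 -> shift [-0.8  3.3  1.1] turn [-0.01  -0.001 -0.   ]
```

View pics/m8.png

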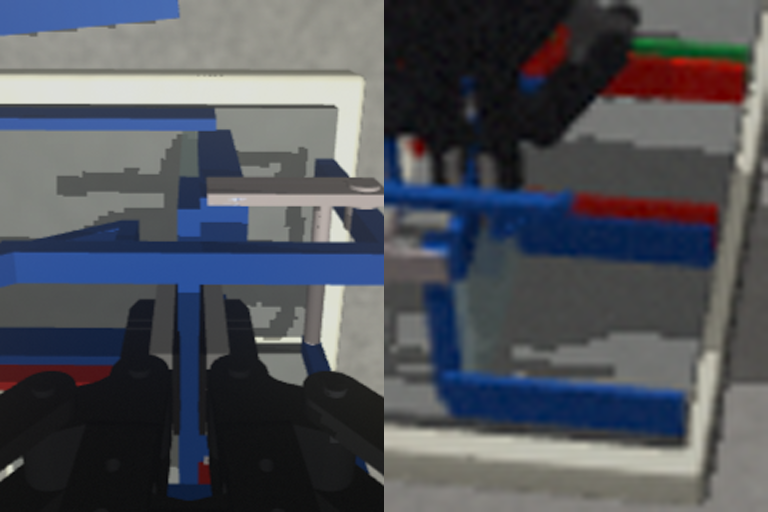

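```bash
python3 -m pendant '[0,-3,0,0,0,0,-1, 0,0,0,0,0,0,-0.7, 0,0,0,0,0,0,-0.7, 0,0,0,0,0,0,-0.7, 0,0,-25,0,0,0,-0.7, 0,0,-40,0,0,0,-0.7, 0,0,-45,0,0,0,-0.7, 0,0,0,0,0,0,-0.7]'
python3 - <<'E'
from h import *
plan([.5144,.265,.19],7)
c=cam("wrist"); s=cam("side"); save(c,"w9.png"); save(s,"s9.png")
a=cv2.resize(c["px"][80:400,200:440,::-1],None,fx=1.6,fy=1.6,interpolation=2)
b=cv2.resize(s["px"][190:270,270:330,::-1],None,fx=6.4,fy=6.4,interpolation=2)
cv2.imwrite("pics/m9.png",np.hstack([a,b]))
E
```

```text
time: 12.75
position: [0.6215, 0.0787, 0.2057]
tool_rot: [[-0.028, 1.0, 0.01], [1.0, 0.028, 0.001], [0.001, 0.01, -1.0]]
ft_force: [-0.4, 0.1, -0.2]
width: 0.0127
finger_force: 0.0
t12.8 pos [0.6215 0.0787 0.2057] w0.0127 q7 0.11 -> shift [ 83.6 198.   15.7] turn [ 0.008  0.008 -1.665]
```

View pics/m9.png

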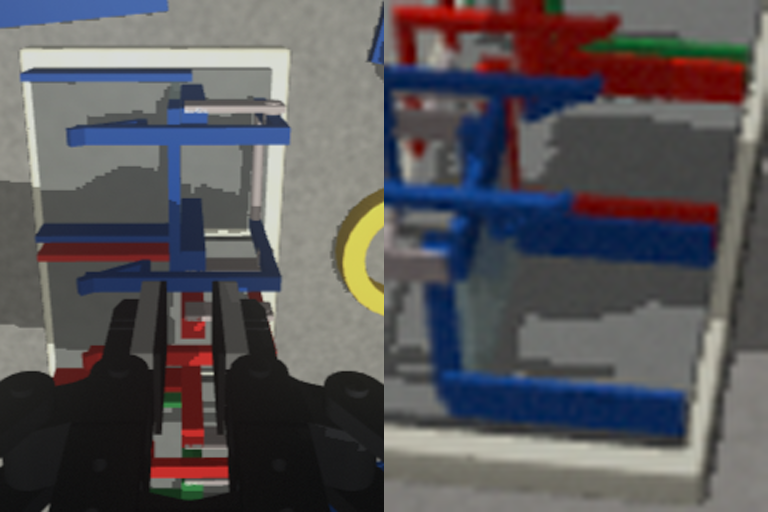

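```bash
python3 -m pendant '[0,0,0,0.008,0.008,-0.15,-0.7, 0,0,0,0,0,-0.15,-0.7, 0,0,0,0,0,-0.15,-0.7, 0,0,0,0,0,-0.15,-0.7, 0,0,0,0,0,-0.15,-0.7, 0,0,0,0,0,-0.15,-0.7, 0,0,0,0,0,-0.15,-0.7, 0,0,0,0,0,-0.15,-0.7]' >/dev/null && python3 -m pendant '[0,0,0,0,0,-0.15,0, 0,0,0,0,0,-0.15,0, 0,0,0,0,0,-0.15,0, 17,39,0,0,0,-0.015,0, 17,39,0,0,0,0,0, 17,39,0,0,0,0,0, 17,39,0,0,0,0,0, 16,41,5,0,0,0,0]' && python3 -m pendant '[0,0,10,0,0,0,0, 0,0,0,0,0,0,0, 0,0,0,0,0,0,0]' 
python3 - <<'E'
from h import *
plan([.515,.264,.070],7)
c=cam("wrist"); save(c,"w10.png")
im=cv2.cvtColor(c["px"],cv2.COLOR_RGB2HSV)
m=((im[...,0]>50)&(im[...,0]<75)&(im[...,1]>110)).astype(np.uint8)
n,l,st,ce=cv2.connectedComponentsWithStats(m)
for i in range(1,n):
    if st[i,4]>60: 
        p=np.argwhere(l==i)[:,::-1]; print(st[i],cv2.minAreaRect(p.astype(np.float32)))
        q=cv2.boxPoints(cv2.minAreaRect(p.astype(np.float32))); print([at(c,*k,.1).round(4) for k in q])
w9=load("w9")
print("tips",[at(w9,200+a/1.6,80+b/1.6,.128).round(4) for a,b in((70,135),(79,285))],"plate",[at(w9,200+a/1.6,80+b/1.6,.118).round(4) for a,b in((174,150),(174,260))])
E
```

```text
time: 14.45
position: [0.5097, 0.2658, 0.1959]
tool_rot: [[-0.992, -0.122, -0.01], [-0.122, 0.992, 0.007], [0.009, 0.008, -1.0]]
ft_force: [0.8, 0.3, 0.5]
width: 0.0426
finger_force: 0.0
time: 14.75
position: [0.511, 0.2637, 0.186]
tool_rot: [[-0.993, -0.121, -0.01], [-0.122, 0.993, 0.006], [0.009, 0.007, -1.0]]
ft_force: [0.7, -0.5, 1.4]
width: 0.0428
finger_force: 0.0
t14.8 pos [0.511  0.2637 0.186 ] w0.0428 q7 1.14 -> shift [-4.00e+00 -1.00e-01  1.16e+02] turn [ 0.007 -0.009 -0.   ]
[314 211   6  55 304] ((316.5, 238.0), (54.0, 5.0), 90.0)
[array([0.5135, 0.2612, 0.1   ]), array([0.5131, 0.2646, 0.1   ]), array([0.5547, 0.2698, 0.1   ]), array([0.5552, 0.2661, 0.1   ])]
tips [array([0.5751, 0.1098, 0.128 ]), array([0.5764, 0.0431, 0.128 ])] plate [array([0.6165, 0.1022, 0.118 ]), array([0.6176, 0.0512, 0.118 ])]
```

```bash
python3 -m pendant '[-4,0,0,0.007,-0.009,0,0, 0,0,30,0,0,0,0, 0,0,30,0,0,0,0, 0,0,30,0,0,0,0, 0,0,26,0,0,0,0, 0,0,0,0,0,0,0, 0,0,0,0,0,0,0, 0,0,0,0,0,0,-1]' 35 && python3 -m pendant '[0,0,0,0,0,0,-1, 0,0,0,0,0,0,-1, 0,0,0,0,0,0,-1, 0,0,0,0,0,0,-1]' && python3 -m pendant '[0,0,-20,0,0,0,-1, 0,0,-30,0,0,0,-1, 0,0,-35,0,0,0,-1, 0,0,-35,0,0,0,-1, 0,0,0,0,0,0,-1, 0,0,0,0,0,0,-1]'
python3 - <<'E'
from h import *
x=np.array([.9996,.0288]);o=np.array([.6180,-.1305])
plan([*(o-.053*x),.19],-88.35)
E
```

```text
time: 15.6
position: [0.5162, 0.2657, 0.0724]
tool_rot: [[-0.993, -0.122, 0.003], [-0.122, 0.993, 0.002], [-0.003, 0.002, -1.0]]
ft_force: [0.4, -0.0, 0.3]
width: 0.0292
finger_force: 0.0
time: 16.0
position: [0.5159, 0.2652, 0.0723]
tool_rot: [[-0.993, -0.122, 0.003], [-0.122, 0.993, 0.002], [-0.003, 0.001, -1.0]]
ft_force: [-0.3, -1.9, 6.6]
width: 0.004
finger_force: 35.2
time: 16.6
position: [0.5152, 0.2655, 0.192]
tool_rot: [[-0.992, -0.123, 0.003], [-0.123, 0.992, 0.002], [-0.003, 0.002, -1.0]]
ft_force: [-0.1, -1.1, -2.0]
width: 0.0048
finger_force: 34.3
t16.6 pos [0.5152 0.2655 0.192 ] w0.0048 q7 1.14 -> shift [-398.8   38.4    2. ] turn [4.000e-03 1.000e-03 1.665e+00]
```

```bash
python3 -m pendant '[0,0,0,0.004,0.001,0.15,-1, 0,0,0,0,0,0.15,-1, 0,0,0,0,0,0.15,-1, 0,0,0,0,0,0.15,-1, 0,0,0,0,0,0.15,-1, 0,0,0,0,0,0.15,-1, 0,0,0,0,0,0.15,-1, 0,0,0,0,0,0.15,-1]' >/dev/null && python3 -m pendant '[0,0,0,0,0,0.15,-1, 0,0,0,0,0,0.15,-1, 0,0,0,0,0,0.15,-1, -25,0,0,0,0,0.015,-1, -45,0,0,0,0,0,-1, -45,0,0,0,0,0,-1, -45,0,0,0,0,0,-1, -45,0,0,0,0,0,-1]' >/dev/null && python3 -m pendant '[-45,10,0,0,0,0,-1, -45,10,0,0,0,0,-1, -45,10,0,0,0,0,-1, -35,8,0,0,0,0,-1, -20,0,0,0,0,0,-1, 0,0,0,0,0,0,-1, 0,0,0,0,0,0,-1, 0,0,0,0,0,0,-1]'
cat > chk.py <<'E'
# horizontal scan of the held plate's +y vertical edge and of the catch tips is by colour rows
from h import *
def comps(c,lo,hi,s=110,v=40,amin=60):
    im=cv2.cvtColor(c["px"],cv2.COLOR_RGB2HSV)
    m=((im[...,0]>=lo)&(im[...,0]<=hi)&(im[...,1]>s)&(im[...,2]>v)).astype(np.uint8)
    n,l,st,ce=cv2.connectedComponentsWithStats(m)
    return [(st[i],l==i) for i in range(1,n) if st[i,4]>amin]
E
python3 - <<'E'
from chk import *
x=np.array([.9996,.0288]);o=np.array([.6180,-.1305])
plan([*(o-.053*x),.0925],-88.35)
c=cam("wrist"); save(c,"w11.png")
for st,m in comps(c,45,80): print(st)
E
```

```text
time: 19.0
position: [0.5642, -0.1269, 0.1912]
tool_rot: [[-0.03, 1.0, -0.001], [1.0, 0.03, -0.002], [-0.002, -0.001, -1.0]]
ft_force: [-0.1, 0.9, -0.1]
width: 0.0045
finger_force: 34.3
t19.0 pos [ 0.5642 -0.1269  0.1912] w0.0045 q7 0.45 -> shift [-5.2  0.6 98.7] turn [-0.001  0.002  0.001]
[132  91  14  14 150]
[290 133 110   5 470]
[408 157  19  10 101]
[ 344  171  147   12 1575]
[ 292  211   98  180 2911]
[ 346  249  130   30 1734]
```

```bash
python3 - <<'E'
from chk import *
c=load("w11")
for st,m in comps(c,45,80):
    if st[2]>100 and st[0]>330:
        p=np.argwhere(m); q=p[p[:,1]<=st[0]+4]; u,v=q[:,1].min(),q[:,0].mean(); print("tip",u,v,at(c,u,v,.128).round(4))
px=c["px"]; print([(v,px[v,319].tolist()) for v in range(150,232,3)])
E
```

```text
tip 344 177.3 [ 0.58   -0.0988  0.128 ]
tip 346 265.2857142857143 [ 0.5846 -0.1587  0.128 ]
[(150, [133, 135, 129]), (153, [133, 136, 129]), (156, [131, 133, 127]), (159, [100, 108, 104]), (162, [99, 108, 103]), (165, [99, 108, 104]), (168, [98, 107, 104]), (171, [98, 107, 103]), (174, [98, 107, 104]), (177, [98, 107, 104]), (180, [98, 107, 103]), (183, [98, 107, 103]), (186, [99, 108, 104]), (189, [97, 106, 103]), (192, [42, 68, 45]), (195, [41, 67, 44]), (198, [41, 67, 44]), (201, [40, 67, 43]), (204, [39, 66, 42]), (207, [39, 66, 42]), (210, [38, 65, 41]), (213, [66, 140, 79]), (216, [66, 141, 79]), (219, [65, 140, 78]), (222, [66, 140, 78]), (225, [65, 139, 78]), (228, [64, 138, 77]), (231, [64, 138, 77])]
```

```bash
python3 - <<'E'
from chk import *
c=load("w11")
print([at(c,319,v,z).round(4) for v,z in((211.5,.2189),(190.5,.1949),(157.5,.1289))])
for u,v in((292,133),(292,138),(399,133)): print("wall",at(c,u,v,.048).round(4))
for st,m in comps(c,45,80):
    if st[0]==290 or (st[2]>100): p=np.argwhere(m); print(st,[ (u,p[p[:,1]==u][:,0].min(),p[p[:,1]==u][:,0].max()) for u in (st[0]+5,st[0]+20,st[0]+60)])
E
```

```text
[array([ 0.5643, -0.0869,  0.2189]), array([ 0.5643, -0.0867,  0.1949]), array([ 0.5645, -0.087 ,  0.1289])]
wall [ 0.543  -0.0849  0.048 ]
wall [ 0.543  -0.0889  0.048 ]
wall [ 0.6289 -0.0823  0.048 ]
[290 133 110   5 470] [(np.int32(295), np.int64(133), np.int64(136)), (np.int32(310), np.int64(133), np.int64(136)), (np.int32(350), np.int64(133), np.int64(136))]
[ 344  171  147   12 1575] [(np.int32(349), np.int64(172), np.int64(182)), (np.int32(364), np.int64(171), np.int64(181)), (np.int32(404), np.int64(171), np.int64(181))]
[ 346  249  130   30 1734] [(np.int32(351), np.int64(265), np.int64(267)), (np.int32(366), np.int64(261), np.int64(277)), (np.int32(406), np.int64(250), np.int64(277))]
```

```bash
python3 -m pendant '[-5.5,0,0,0,0,0,-1, 0,0,0,0,0,0,-1, 0,0,30,0,0,0,-1, 0,0,30,0,0,0,-1, 0,0,25,0,0,0,-1, 0,0,13,0,0,0,-1, 0,0,0,0,0,0,-1, 0,0,0,0,0,0,-1]'
python3 -m pendant '[0,0,1.5,0,0,0,-1, 0,0,0,0,0,0,-1]'
```

```text
time: 19.85
position: [0.5652, -0.1345, 0.0948]
tool_rot: [[-0.028, 1.0, 0.001], [1.0, 0.028, -0.003], [-0.003, 0.001, -1.0]]
ft_force: [0.3, -0.4, -0.2]
width: 0.0047
finger_force: 34.3
time: 20.05
position: [0.5653, -0.1343, 0.0935]
tool_rot: [[-0.029, 1.0, 0.002], [1.0, 0.029, -0.003], [-0.003, 0.002, -1.0]]
ft_force: [-0.1, 0.8, -0.4]
width: 0.0042
finger_force: 34.3
```

```bash
python3 -m pendant '[1.5,0,1.5,0,0,0,-1, 0,0,1,0,0,0,-1, 0,0,0,0,0,0,-1]'; python3 -m pendant '[0,5,0,0,0,0,-1, 0,9,0,0,0,0,-1, 0,9,0,0,0,0,-1, 0,9,0,0,0,0,-1, 0,9,0,0,0,0,-1, 0,9,0,0,0,0,-1, 0,0,0,0,0,0,-1, 0,0,0,0,0,0,-1]'; python3 -m pendant '[0,3,0,0,0,0,-1, 0,2,0,0,0,0,-1, 0,0,0,0,0,0,-1, 0,0,0,0,0,0,-1]'
```

```text
time: 20.35
position: [0.565, -0.1324, 0.0903]
tool_rot: [[-0.029, 1.0, 0.001], [1.0, 0.029, -0.003], [-0.003, 0.001, -1.0]]
ft_force: [0.2, 1.3, 2.7]
width: 0.0044
finger_force: 34.8
time: 21.15
position: [0.6164, -0.1314, 0.0903]
tool_rot: [[-0.029, 1.0, 0.002], [1.0, 0.029, -0.003], [-0.003, 0.002, -1.0]]
ft_force: [1.7, -0.8, 3.2]
width: 0.0042
finger_force: 34.9
time: 21.55
position: [0.6193, -0.1314, 0.0903]
tool_rot: [[-0.028, 1.0, -0.001], [1.0, 0.028, -0.003], [-0.003, -0.001, -1.0]]
ft_force: [-4.2, 0.1, 8.2]
width: 0.0041
finger_force: 35.8
```

```bash
python3 -m pendant '[0,2,0,0,0,0,-1, 0,2,0,0,0,0,-1, 0,0,0,0,0,0,-1]'; python3 -m pendant '[0,-3,0,0,0,0,-1, 0,0,0,0,0,0,-0.7, 0,0,0,0,0,0,-0.7, 0,0,0,0,0,0,-0.7, 0,0,-25,0,0,0,-0.7, 0,0,-40,0,0,0,-0.7, 0,0,-45,0,0,0,-0.7, 0,0,0,0,0,0,-0.7]'
python3 - <<'E'
from chk import *
plan([.5078,.327,.19],7)
c=cam("wrist"); save(c,"w12.png"); s=cam("side"); save(s,"s12.png")
for st,m in comps(c,45,80):
    print(st)
    if st[2]>60 or st[3]>60:
        p=np.argwhere(m)
        for v in range(st[1],st[1]+st[3],6):
            q=p[p[:,0]==v][:,1]; print(v,q.min(),q.max(),len(q),end="; ")
        print()
s0=load("side0")
for n in ("side0","s12"): 
    for st,m in comps(load(n),45,80): print(n,st)
E
```

```text
time: 21.85
position: [0.6218, -0.1313, 0.0903]
tool_rot: [[-0.028, 1.0, -0.004], [1.0, 0.028, -0.002], [-0.002, -0.004, -1.0]]
ft_force: [-9.5, 0.9, 12.9]
width: 0.0044
finger_force: 36.4
time: 22.65
position: [0.6236, -0.1322, 0.206]
tool_rot: [[-0.028, 1.0, 0.009], [1.0, 0.028, -0.005], [-0.005, 0.009, -1.0]]
ft_force: [-0.4, -0.6, -0.2]
width: 0.0128
finger_force: 0.0
t22.6 pos [ 0.6236 -0.1322  0.206 ] w0.0128 q7 0.43 -> shift [ 59.  469.9  16. ] turn [ 0.003  0.012 -1.665]
[ 65  81  13  14 148]
[217 122 107   4 427]
122 217 323 107; 
[318 143  17   8  90]
[ 227  154  160  105 3956]
154 270 328 51; 160 248 386 139; 166 309 315 7; 172 309 315 7; 178 309 315 7; 184 309 315 7; 190 309 315 7; 196 309 315 7; 202 310 315 6; 208 310 315 6; 214 310 315 6; 220 278 316 26; 226 227 317 91; 232 310 332 21; 238 294 332 25; 244 273 319 31; 250 255 380 125; 256 254 379 93; 
side0 [281 155  35  22 292]
side0 [306 177  24   7 119]
side0 [294 284  39  10 361]
s12 [281 155  35  22 298]
s12 [306 177  24   7 119]
```

```bash
python3 - <<'E'
from chk import *
c=load("w12")
p=np.argwhere([m for st,m in comps(c,45,80) if st[0]==227][0])
for lo,hi in((154,166),(244,262)):
    q=p[(p[:,0]>lo)&(p[:,0]<hi)]; u=q[:,1].min(); v=q[q[:,1]<u+4][:,0].mean(); print("tip",u,v,at(c,u,v,.128).round(4))
for v in(166,190,220): print("plate",at(c,312.5,v,.118).round(4))
for v,a in((220,0),(226,0)): print(at(c,227,226,.048).round(4))
print("wall front",at(c,217,123,.048).round(4))
w=load("w9")
E
```

```text
tip 248 160.3846153846154 [ 0.5799 -0.0988  0.128 ]
tip 254 254.03125 [ 0.5817 -0.1652  0.128 ]
plate [ 0.6209 -0.1038  0.118 ]
plate [ 0.6213 -0.1206  0.118 ]
plate [ 0.6219 -0.1428  0.118 ]
[ 0.5436 -0.1794  0.048 ]
[ 0.5436 -0.1794  0.048 ]
wall front [ 0.5405 -0.0861  0.048 ]
```

```bash
python3 -m pendant '[0,0,0,0.003,0.012,-0.15,-0.7, 0,0,0,0,0,-0.15,-0.7, 0,0,0,0,0,-0.15,-0.7, 0,0,0,0,0,-0.15,-0.7, 0,0,0,0,0,-0.15,-0.7, 0,0,0,0,0,-0.15,-0.7, 0,0,0,0,0,-0.15,-0.7, 0,0,0,0,0,-0.15,-0.7]' >/dev/null && python3 -m pendant '[0,0,0,0,0,-0.15,0, 0,0,0,0,0,-0.15,0, 0,0,0,0,0,-0.15,0, 6,40,0,0,0,-0.015,0, 6,45,0,0,0,0,0, 6,45,0,0,0,0,0, 6,45,0,0,0,0,0, 6,45,0,0,0,0,0]' >/dev/null && python3 -m pendant '[6,45,0,0,0,0,0, 6,45,0,0,0,0,0, 6,45,0,0,0,0,0, 6,45,0,0,0,0,0, 6,45,0,0,0,0,0, 0,25,16,0,0,0,0, 0,0,0,0,0,0,0, 0,0,0,0,0,0,0]' && python3 -m pendant '[0,0,0,0,0,0,0]' >/dev/null
python3 - <<'E'
from chk import *
plan([.5078,.327,.070],7)
c=cam("wrist"); save(c,"w13.png")
for st,m in comps(c,22,32,100,80): 
    p=np.argwhere(m)[:,::-1]; q=cv2.boxPoints(cv2.minAreaRect(p.astype(np.float32))); print(st,[at(c,*k,.1)[:2].round(4).tolist() for k in q])
E
```

```text
time: 25.15
position: [0.5033, 0.3284, 0.1867]
tool_rot: [[-0.992, -0.123, -0.007], [-0.123, 0.992, 0.007], [0.006, 0.007, -1.0]]
ft_force: [0.2, -0.6, -0.1]
width: 0.0429
finger_force: 0.0
t25.2 pos [0.5046 0.327  0.1879] w0.0426 q7 1.02 -> shift [ -3.1  -0.4 117.9] turn [ 0.008 -0.004 -0.002]
[313 149   8 114 758] [[0.548, 0.3287], [0.4651, 0.319], [0.4645, 0.3236], [0.5474, 0.3338]]
[  2 331  27  28 569] [[0.6368, 0.0935], [0.6345, 0.1136], [0.6614, 0.1099], [0.6638, 0.0892]]
[   0  352   57   48 1236] [[0.7028, 0.0777], [0.6505, 0.1275], [0.6729, 0.1406], [0.7279, 0.09]]
```

```bash
python3 -m pendant '[-2,-0.5,0,0.008,-0.004,0,0, 0,0,30,0,0,0,0, 0,0,30,0,0,0,0, 0,0,30,0,0,0,0, 0,0,27,0,0,0,0, 0,0,0,0,0,0,0, 0,0,0,0,0,0,0, 0,0,0,0,0,0,-1]' 35 && python3 -m pendant '[0,0,0,0,0,0,-1, 0,0,0,0,0,0,-1, 0,0,0,0,0,0,-1, 0,0,0,0,0,0,-1]' && python3 -m pendant '[0,0,-20,0,0,0,-1, 0,0,-30,0,0,0,-1, 0,0,-35,0,0,0,-1, 0,0,-35,0,0,0,-1, 0,0,0,0,0,0,-1, 0,0,0,0,0,0,-1]'
python3 - <<'E'
from h import *
x=np.array([.9996,.0288]);o=np.array([.6205,-.2355])
plan([*(o-.053*x),.19],-88.35)
E
```

```text
time: 26.1
position: [0.5075, 0.3289, 0.0732]
tool_rot: [[-0.993, -0.122, 0.003], [-0.121, 0.993, 0.003], [-0.003, 0.002, -1.0]]
ft_force: [-0.2, -0.1, 0.2]
width: 0.0294
finger_force: 0.0
time: 26.5
position: [0.5072, 0.3285, 0.073]
tool_rot: [[-0.993, -0.122, 0.003], [-0.122, 0.993, 0.002], [-0.003, 0.002, -1.0]]
ft_force: [-0.1, -1.7, 6.8]
width: 0.0044
finger_force: 35.3
time: 27.1
position: [0.5066, 0.3285, 0.1926]
tool_rot: [[-0.993, -0.122, 0.003], [-0.122, 0.993, 0.003], [-0.003, 0.002, -1.0]]
ft_force: [-0.3, -0.7, -1.1]
width: 0.0043
finger_force: 34.4
t27.1 pos [0.5066 0.3285 0.1926] w0.0043 q7 1.01 -> shift [-567.1   44.6    2.6] turn [0.004 0.    1.664]
```

```bash
python3 -m pendant '[0,0,0,0.004,0,0.15,-1, 0,0,0,0,0,0.15,-1, 0,0,0,0,0,0.15,-1, 0,0,0,0,0,0.15,-1, 0,0,0,0,0,0.15,-1, 0,0,0,0,0,0.15,-1, 0,0,0,0,0,0.15,-1, 0,0,0,0,0,0.15,-1]' >/dev/null && python3 -m pendant '[0,0,0,0,0,0.15,-1, 0,0,0,0,0,0.15,-1, 0,0,0,0,0,0.15,-1, -25,0,0,0,0,0.014,-1, -45,0,0,0,0,0,-1, -45,0,0,0,0,0,-1, -45,0,0,0,0,0,-1, -45,0,0,0,0,0,-1]' >/dev/null && python3 -m pendant '[-45,0,0,0,0,0,-1, -45,0,0,0,0,0,-1, -45,0,0,0,0,0,-1, -45,0,0,0,0,0,-1, -45,10,0,0,0,0,-1, -45,12,0,0,0,0,-1, -45,12,0,0,0,0,-1, -42,10,0,0,0,0,-1]' >/dev/null && python3 -m pendant '[0,0,0,0,0,0,-1, 0,0,0,0,0,0,-1, 0,0,0,0,0,0,-1]'
python3 - <<'E'
from chk import *
x=np.array([.9996,.0288]);o=np.array([.6205,-.2355])
plan([*(o-.053*x),.0935],-88.35)
c=cam("wrist"); save(c,"w14.png")
for st,m in comps(c,22,32,100,80):
    print(st)
    if st[2]>60 and st[0]>270:
        p=np.argwhere(m); u=st[0]; q=p[p[:,1]<u+4]; v=q[:,0].mean(); print("tip",u,v,at(c,u,v,.128).round(4),"wall",at(c,u,st[1]+st[3],.048).round(4))
px=c["px"]; print([(v,px[v,319].tolist()) for v in range(150,228,4)])
E
```

```text
time: 29.8
position: [0.5665, -0.2307, 0.192]
tool_rot: [[-0.03, 1.0, -0.001], [1.0, 0.03, -0.001], [-0.001, -0.001, -1.0]]
ft_force: [-0.5, -0.3, -2.0]
width: 0.0043
finger_force: 34.4
t29.8 pos [ 0.5665 -0.2307  0.192 ] w0.0043 q7 0.59 -> shift [-6.4  0.8 98.5] turn [-0.001  0.001  0.001]
[289 130 112   9 898]
tip 289 133.8846153846154 [ 0.549  -0.1777  0.128 ] wall [ 0.5428 -0.1936  0.048 ]
[ 344  140  148   44 2916]
tip 344 177.25 [ 0.5823 -0.2028  0.128 ] wall [ 0.5894 -0.2302  0.048 ]
[ 291  192  185  197 6856]
tip 291 236.14705882352942 [ 0.5505 -0.2428  0.128 ] wall [ 0.5459 -0.4561  0.048 ]
[(150, [128, 130, 123]), (154, [130, 132, 125]), (158, [109, 116, 110]), (162, [97, 106, 100]), (166, [97, 105, 100]), (170, [96, 104, 99]), (174, [96, 105, 99]), (178, [97, 105, 100]), (182, [96, 104, 99]), (186, [96, 104, 99]), (190, [95, 103, 99]), (194, [109, 94, 45]), (198, [110, 94, 45]), (202, [109, 94, 44]), (206, [110, 94, 44]), (210, [109, 93, 43]), (214, [210, 205, 84]), (218, [210, 204, 83]), (222, [210, 203, 83]), (226, [210, 204, 84])]
```

```bash
python3 -m pendant '[-5,0,0,0,0,0,-1, 0,0,0,0,0,0,-1, 0,0,30,0,0,0,-1, 0,0,30,0,0,0,-1, 0,0,25,0,0,0,-1, 0,0,0,0,0,0,-1, 0,0,0,0,0,0,-1, 0,0,0,0,0,0,-1]'
```

```text
time: 30.65
position: [0.5681, -0.2377, 0.1097]
tool_rot: [[-0.029, 1.0, 0.003], [1.0, 0.029, -0.004], [-0.004, 0.003, -1.0]]
ft_force: [-0.8, -0.6, -0.5]
width: 0.0042
finger_force: 34.3
```

```bash
python3 -m pendant '[1,0,0,0,0,0,-1, 0,0,10,0,0,0,-1, 0,0,6,0,0,0,-1, 0,0,2,0,0,0,-1, 0,0,0,0,0,0,-1, 0,0,0,0,0,0,-1]'; python3 -m pendant '[0,5,0.5,0,0,0,-1, 0,9,0,0,0,0,-1, 0,9,0,0,0,0,-1, 0,9,0,0,0,0,-1, 0,9,0,0,0,0,-1, 0,9,0,0,0,0,-1, 0,0,0,0,0,0,-1, 0,0,0,0,0,0,-1]'; python3 -m pendant '[0,3,0,0,0,0,-1, 0,2,0,0,0,0,-1, 0,0,0,0,0,0,-1, 0,0,0,0,0,0,-1]'; python3 -m pendant '[0,2,0,0,0,0,-1, 0,0,0,0,0,0,-1]'
```

```text
time: 31.25
position: [0.5674, -0.2361, 0.0908]
tool_rot: [[-0.029, 1.0, 0.002], [1.0, 0.029, -0.002], [-0.002, 0.002, -1.0]]
ft_force: [-2.7, 3.2, 11.1]
width: 0.0044
finger_force: 36.6
time: 32.05
position: [0.6168, -0.2361, 0.0908]
tool_rot: [[-0.028, 1.0, 0.001], [1.0, 0.028, -0.004], [-0.004, 0.001, -1.0]]
ft_force: [-5.3, -0.8, 15.6]
width: 0.0043
finger_force: 37.2
time: 32.45
position: [0.6202, -0.2361, 0.0908]
tool_rot: [[-0.028, 1.0, -0.001], [1.0, 0.028, -0.003], [-0.003, -0.001, -1.0]]
ft_force: [-9.7, -0.7, 19.3]
width: 0.0046
finger_force: 39.7
time: 32.65
position: [0.6223, -0.2361, 0.0908]
tool_rot: [[-0.028, 1.0, -0.001], [1.0, 0.028, -0.003], [-0.003, -0.001, -1.0]]
ft_force: [-10.9, -0.1, 19.3]
width: 0.0046
finger_force: 40.0
```

```bash
python3 -m pendant '[0,0,-2,0,0,0,-1, 0,1,0,0,0,0,-1, 0,0,0,0,0,0,-1]'; python3 -m pendant '[0,2,0,0,0,0,-1, 0,0,0,0,0,0,-1, 0,0,0,0,0,0,-1]';  python3 -m pendant '[0,2,0,0,0,0,-1, 0,0,0,0,0,0,-1, 0,0,0,0,0,0,-1]'
```

```text
time: 32.95
position: [0.6245, -0.2347, 0.091]
tool_rot: [[-0.029, 1.0, -0.001], [1.0, 0.029, -0.002], [-0.002, -0.001, -1.0]]
ft_force: [-3.8, -0.8, 0.7]
width: 0.0042
finger_force: 34.8
time: 33.25
position: [0.6245, -0.2347, 0.0909]
tool_rot: [[-0.028, 1.0, -0.004], [1.0, 0.028, -0.002], [-0.002, -0.004, -1.0]]
ft_force: [-10.5, 0.5, 5.5]
width: 0.0045
finger_force: 35.6
time: 33.55
position: [0.6246, -0.2347, 0.0909]
tool_rot: [[-0.028, 1.0, -0.007], [1.0, 0.028, -0.001], [-0.001, -0.007, -1.0]]
ft_force: [-17.5, 1.6, 10.3]
width: 0.0044
finger_force: 36.5
```

```bash
python3 -m pendant '[0,-4,0,0,0,0,-1, 0,0,0,0,0,0,-0.7, 0,0,0,0,0,0,-0.7, 0,0,0,0,0,0,-0.7, 0,0,-25,0,0,0,-0.7, 0,0,-40,0,0,0,-0.7, 0,0,-45,0,0,0,-0.7, 0,0,0,0,0,0,-0.7]'
python3 - <<'E'
from chk import *
plan([.5,.391,.19],7)
c=cam("wrist"); save(c,"w15.png")
for st,m in comps(c,22,32,100,80):
    print(st)
    if st[2]>60 or st[3]>60:
        p=np.argwhere(m)
        for v in range(st[1],st[1]+st[3],6):
            q=p[p[:,0]==v][:,1]; print(v,q.min(),q.max(),len(q),end="; ")
E
```

```text
time: 34.35
position: [0.6282, -0.2361, 0.2082]
tool_rot: [[-0.029, 1.0, 0.011], [1.0, 0.029, -0.006], [-0.007, 0.011, -1.0]]
ft_force: [0.3, -1.5, -0.3]
width: 0.0128
finger_force: 0.0
t34.4 pos [ 0.6282 -0.2361  0.2082] w0.0128 q7 0.56 -> shift [ 50.8 638.1  18.2] turn [ 0.003  0.014 -1.664]
[215 118 107   8 844]
118 222 320 99; 124 215 321 107; [ 224  128  160  131 6574]
128 315 327 13; 134 315 329 15; 140 315 317 3; 146 306 376 26; 152 251 382 132; 158 245 383 139; 164 245 382 128; 170 306 313 8; 176 306 313 8; 182 306 313 8; 188 306 313 8; 194 306 313 8; 200 306 326 21; 206 306 327 22; 212 306 358 24; 218 227 366 111; 224 224 368 115; 230 306 371 33; 236 291 373 38; 242 270 375 61; 248 251 377 127; 254 251 376 126;
```

```bash
python3 -m pendant '[0,0,0,0.003,0.014,-0.15,-0.7, 0,0,0,0,0,-0.15,-0.7, 0,0,0,0,0,-0.15,-0.7, 0,0,0,0,0,-0.15,-0.7, 0,0,0,0,0,-0.15,-0.7, 0,0,0,0,0,-0.15,-0.7, 0,0,0,0,0,-0.15,-0.7, 0,0,0,0,0,-0.15,-0.7]' >/dev/null && python3 -m pendant '[0,0,0,0,0,-0.15,0, 0,0,0,0,0,-0.15,0, 0,0,0,0,0,-0.15,0, 4,40,0,0,0,-0.014,0, 4,45,0,0,0,0,0, 4,45,0,0,0,0,0, 4,45,0,0,0,0,0, 4,45,0,0,0,0,0]' >/dev/null && python3 -m pendant '[4,45,0,0,0,0,0, 4,45,0,0,0,0,0, 4,45,0,0,0,0,0, 4,45,0,0,0,0,0, 4,45,0,0,0,0,0, 4,45,0,0,0,0,0, 4,45,0,0,0,0,0, 4,45,0,0,0,0,0]' >/dev/null && python3 -m pendant '[0,45,0,0,0,0,0, 0,13,18,0,0,0,0, 0,0,0,0,0,0,0, 0,0,0,0,0,0,0, 0,0,0,0,0,0,0]'
python3 - <<'E'
from chk import *
plan([.5,.391,.070],7)
c=cam("wrist"); save(c,"w16.png")
for st,m in comps(c,0,8,120,60)+comps(c,170,180,120,60): 
    p=np.argwhere(m)[:,::-1]; q=cv2.boxPoints(cv2.minAreaRect(p.astype(np.float32))); print(st,[at(c,*k,.1)[:2].round(4).tolist() for k in q])
E
```

```text
time: 37.3
position: [0.4974, 0.3913, 0.191]
tool_rot: [[-0.993, -0.119, -0.003], [-0.119, 0.993, 0.01], [0.002, 0.01, -1.0]]
ft_force: [0.3, -0.2, -0.4]
width: 0.0428
finger_force: 0.0
t37.3 pos [0.4974 0.3913 0.191 ] w0.0428 q7 0.90 -> shift [ -2.6  -0.6 121. ] turn [ 0.01  -0.002 -0.002]
[312 152   8 108 651] [[0.4606, 0.3831], [0.4601, 0.3872], [0.5396, 0.3976], [0.5402, 0.3931]]
```

```bash
python3 -m pendant '[-2.5,-1,0,0.01,-0.002,0,0, 0,0,30,0,0,0,0, 0,0,30,0,0,0,0, 0,0,30,0,0,0,0, 0,0,30,0,0,0,0, 0,0,0,0,0,0,0, 0,0,0,0,0,0,0, 0,0,0,0,0,0,-1]' 35 && python3 -m pendant '[0,0,0,0,0,0,-1, 0,0,0,0,0,0,-1, 0,0,0,0,0,0,-1, 0,0,0,0,0,0,-1]' && python3 -m pendant '[0,0,-20,0,0,0,-1, 0,0,-30,0,0,0,-1, 0,0,-35,0,0,0,-1, 0,0,-35,0,0,0,-1, 0,0,0,0,0,0,-1, 0,0,0,0,0,0,-1]'
python3 - <<'E'
from h import *
x=np.array([.9996,.0288]);o=np.array([.6152,-.027])
plan([*(o-.053*x),.19],-88.35)
E
```

```text
time: 38.15
position: [0.5003, 0.3928, 0.0728]
tool_rot: [[-0.993, -0.121, 0.002], [-0.121, 0.993, 0.003], [-0.002, 0.003, -1.0]]
ft_force: [0.0, 0.2, -0.1]
width: 0.0296
finger_force: 0.0
time: 38.55
position: [0.5, 0.3921, 0.0725]
tool_rot: [[-0.993, -0.121, 0.002], [-0.121, 0.993, 0.002], [-0.002, 0.001, -1.0]]
ft_force: [-0.2, -2.4, 6.8]
width: 0.004
finger_force: 34.4
time: 39.15
position: [0.4994, 0.3924, 0.1921]
tool_rot: [[-0.993, -0.121, 0.002], [-0.121, 0.993, 0.003], [-0.002, 0.002, -1.0]]
ft_force: [0.2, 0.9, -0.3]
width: 0.0043
finger_force: 34.4
t39.1 pos [0.4994 0.3924 0.1921] w0.0043 q7 0.90 -> shift [-422.6   50.6    2.1] turn [ 0.004 -0.     1.664]
```

```bash
python3 -m pendant '[0,0,0,0.004,0,0.15,-1, 0,0,0,0,0,0.15,-1, 0,0,0,0,0,0.15,-1, 0,0,0,0,0,0.15,-1, 0,0,0,0,0,0.15,-1, 0,0,0,0,0,0.15,-1, 0,0,0,0,0,0.15,-1, 0,0,0,0,0,0.15,-1]' >/dev/null && python3 -m pendant '[0,0,0,0,0,0.15,-1, 0,0,0,0,0,0.15,-1, 0,0,0,0,0,0.15,-1, -25,0,0,0,0,0.014,-1, -45,0,0,0,0,0,-1, -45,0,0,0,0,0,-1, -45,0,0,0,0,0,-1, -45,0,0,0,0,0,-1]' >/dev/null && python3 -m pendant '[-45,0,0,0,0,0,-1, -45,12,0,0,0,0,-1, -45,12,0,0,0,0,-1, -45,12,0,0,0,0,-1, -35,14,0,0,0,0,-1, 0,0,0,0,0,0,-1, 0,0,0,0,0,0,-1, 0,0,0,0,0,0,-1]'
python3 - <<'E'
from chk import *
x=np.array([.9996,.0288]);o=np.array([.6152,-.027])
plan([*(o-.053*x),.11],-88.35)
c=cam("wrist"); save(c,"w17.png")
for st,m in comps(c,0,8,120,60)+comps(c,170,180,120,60):
    print(st)
    if st[2]>60 and st[0]>270:
        p=np.argwhere(m); u=st[0]; q=p[p[:,1]<u+4]; v=q[:,0].mean(); print("tip",u,v,at(c,u,v,.128).round(4),"wall",at(c,u,st[1]+st[3],.048).round(4))
px=c["px"]; print([(v,px[v,319].tolist()) for v in range(150,228,4)])
E
```

```text
time: 41.55
position: [0.5607, -0.0248, 0.1912]
tool_rot: [[-0.03, 1.0, -0.002], [1.0, 0.03, -0.002], [-0.002, -0.002, -1.0]]
ft_force: [-0.6, -0.0, -1.1]
width: 0.0045
finger_force: 34.3
t41.5 pos [ 0.5607 -0.0248  0.1912] w0.0045 q7 0.21 -> shift [-3.8  1.4 81.2] turn [-0.002  0.002  0.001]
[290 128 112   8 803]
tip 290 131.59259259259258 [0.5437 0.0296 0.128 ] wall [0.5378 0.0147 0.048 ]
[ 345  145  149   36 2536]
tip 345 174.12765957446808 [0.5769 0.0052 0.128 ] wall [ 0.5841 -0.0215  0.048 ]
[140 189  14  13 141]
[ 293  191  184  198 6924]
tip 293 233.375 [ 0.5459 -0.0347  0.128 ] wall [ 0.542  -0.2497  0.048 ]
[367 128  32   3  63]
[389 138  27  20 270]
[(150, [132, 135, 129]), (154, [134, 136, 130]), (158, [100, 107, 104]), (162, [100, 108, 104]), (166, [99, 107, 103]), (170, [99, 107, 103]), (174, [100, 107, 103]), (178, [99, 107, 103]), (182, [99, 107, 103]), (186, [99, 106, 102]), (190, [97, 96, 92]), (194, [93, 38, 36]), (198, [93, 38, 35]), (202, [93, 37, 35]), (206, [93, 37, 34]), (210, [91, 35, 32]), (214, [205, 58, 53]), (218, [205, 58, 53]), (222, [205, 57, 53]), (226, [204, 57, 52])]
```

```bash
python3 -m pendant '[-3,0,0,0,0,0,-1, 0,0,0,0,0,0,-1, 0,0,30,0,0,0,-1, 0,0,30,0,0,0,-1, 0,0,25,0,0,0,-1, 0,0,0,0,0,0,-1, 0,0,0,0,0,0,-1, 0,0,0,0,0,0,-1]'
```

```text
time: 42.4
position: [0.5624, -0.0294, 0.1085]
tool_rot: [[-0.029, 1.0, 0.002], [1.0, 0.029, -0.003], [-0.003, 0.002, -1.0]]
ft_force: [0.4, 0.3, -1.6]
width: 0.0039
finger_force: 34.3
```

Floor contact is expected at TCP z ≈ 0.0905.

```bash
python3 -m pendant '[1,0,0,0,0,0,-1, 0,0,10,0,0,0,-1, 0,0,5,0,0,0,-1, 0,0,2,0,0,0,-1, 0,0,0,0,0,0,-1, 0,0,0,0,0,0,-1]'; python3 -m pendant '[0,5,0,0,0,0,-1, 0,9,0,0,0,0,-1, 0,9,0,0,0,0,-1, 0,9,0,0,0,0,-1, 0,9,0,0,0,0,-1, 0,9,0,0,0,0,-1, 0,0,0,0,0,0,-1, 0,0,0,0,0,0,-1]'; python3 -m pendant '[0,3,0,0,0,0,-1, 0,2,0,0,0,0,-1, 0,0,0,0,0,0,-1, 0,0,0,0,0,0,-1]'; python3 -m pendant '[0,2,0,0,0,0,-1, 0,0,0,0,0,0,-1, 0,0,0,0,0,0,-1]'
```

```text
time: 43.0
position: [0.5615, -0.0283, 0.0905]
tool_rot: [[-0.029, 1.0, 0.0], [1.0, 0.029, -0.002], [-0.002, 0.0, -1.0]]
ft_force: [-1.9, 1.1, 8.5]
width: 0.0042
finger_force: 35.8
time: 43.8
position: [0.6118, -0.0273, 0.0905]
tool_rot: [[-0.028, 1.0, 0.001], [1.0, 0.028, -0.003], [-0.003, 0.0, -1.0]]
ft_force: [-1.4, 0.2, 7.7]
width: 0.0046
finger_force: 35.7
time: 44.2
position: [0.6153, -0.0272, 0.0905]
tool_rot: [[-0.028, 1.0, -0.002], [1.0, 0.028, -0.003], [-0.002, -0.002, -1.0]]
ft_force: [-6.6, 0.4, 12.4]
width: 0.0042
finger_force: 36.7
time: 44.5
position: [0.6173, -0.0272, 0.0904]
tool_rot: [[-0.028, 1.0, -0.002], [1.0, 0.028, -0.003], [-0.003, -0.002, -1.0]]
ft_force: [-6.2, 0.1, 12.0]
width: 0.0045
finger_force: 36.6
```

```bash
python3 -m pendant '[0,0,-1.5,0,0,0,-1, 0,2,0,0,0,0,-1, 0,0,0,0,0,0,-1, 0,0,0,0,0,0,-1]'; python3 -m pendant '[0,3,0,0,0,0,-1, 0,0,0,0,0,0,-1, 0,0,0,0,0,0,-1]';python3 -m pendant '[0,-4,0,0,0,0,-1, 0,0,0,0,0,0,-0.7, 0,0,0,0,0,0,-0.7, 0,0,0,0,0,0,-0.7, 0,0,-25,0,0,0,-0.7, 0,0,-40,0,0,0,-0.7, 0,0,-45,0,0,0,-0.7, 0,0,0,0,0,0,-0.7]'
python3 - <<'E'
from chk import *
plan([.45,-.045,.3],0)
c=cam("wrist"); save(c,"w18.png")
for st,m in comps(c,0,8,120,60)+comps(c,170,180,120,60):
    print(st)
    if st[2]>60 or st[3]>60:
        p=np.argwhere(m)
        for v in range(st[1],st[1]+st[3],6):
            q=p[p[:,0]==v][:,1]; print(v,q.min(),q.max(),len(q),end="; ")
E
```

```text
time: 44.9
position: [0.619, -0.0269, 0.0908]
tool_rot: [[-0.028, 1.0, -0.003], [1.0, 0.028, -0.003], [-0.003, -0.003, -1.0]]
ft_force: [-5.6, 0.3, 1.9]
width: 0.0044
finger_force: 35.0
time: 45.2
position: [0.619, -0.0269, 0.0905]
tool_rot: [[-0.028, 1.0, -0.009], [1.0, 0.028, -0.002], [-0.002, -0.009, -1.0]]
ft_force: [-14.8, 0.7, 8.4]
width: 0.0046
finger_force: 36.0
time: 46.0
position: [0.6229, -0.0273, 0.2076]
tool_rot: [[-0.028, 1.0, 0.01], [1.0, 0.028, -0.003], [-0.003, 0.01, -1.0]]
ft_force: [1.8, -1.1, 0.1]
width: 0.0131
finger_force: 0.0
t46.0 pos [ 0.6229 -0.0273  0.2076] w0.0131 q7 0.21 -> shift [172.9 -17.7 -92.4] turn [ 0.006  0.011 -1.543]
[215 120 107   8 685]
120 221 263 22; 126 215 320 106; [ 224  142  160  118 6144]
142 307 316 3; 148 306 331 26; 154 251 381 131; 160 245 382 138; 166 245 381 124; 172 306 313 8; 178 306 313 8; 184 306 313 8; 190 306 313 8; 196 306 313 8; 202 307 326 20; 208 307 327 21; 214 307 359 23; 220 227 365 109; 226 224 368 115; 232 307 370 30; 238 307 372 32; 244 269 374 60; 250 251 376 126; 256 251 376 96; [117 151  13  13 139]
[257 120  64   3 127]
120 257 320 62; [315 130  14  13 113]
```

```bash
python3 -m pendant '[0,0,-30,0.006,0.011,-0.15,1, 0,0,-30,0,0,-0.15,1, 0,0,0,0,0,-0.15,1, 0,0,0,0,0,-0.15,1, 0,0,0,0,0,-0.15,1, 0,0,0,0,0,-0.15,1, 0,0,0,0,0,-0.15,1, 0,0,0,0,0,-0.15,1]' >/dev/null && python3 -m pendant '[0,0,0,0,0,-0.15,1, 0,0,0,0,0,-0.15,1, 45,-20,0,0,0,-0.04,1, 45,-20,0,0,0,0,1, 45,-20,0,0,0,0,1, 35,-10,0,0,0,0,1, 0,0,0,0,0,0,1, 0,0,0,0,0,0,1]'
cat > tm.py <<'E'
from chk import *
c=cam("wrist"); save(c,"wt%d.png"%int(r.observe()["time"]*10))
# bright near-white low-saturation blobs (timer casing with holes filled)
im=cv2.cvtColor(c["px"],cv2.COLOR_RGB2HSV)
m=((im[...,1]<40)&(im[...,2]>185)).astype(np.uint8)
n,l,st,ce=cv2.connectedComponentsWithStats(m)
for i in range(1,n):
    if st[i,4]>400:
        cs,_=cv2.findContours((l==i).astype(np.uint8),cv2.RETR_EXTERNAL,cv2.CHAIN_APPROX_NONE)
        b=cv2.boxPoints(cv2.minAreaRect(cs[0])); w=np.array([at(c,*k,.034)[:2] for k in b])
        print("white",st[i],"ctr",w.mean(0).round(4),"sides",np.linalg.norm(w[1]-w[0]).round(3),np.linalg.norm(w[2]-w[1]).round(3),w.round(3).tolist())
for st,m in comps(c,20,32,100,80,800):
    cs,_=cv2.findContours(m.astype(np.uint8),cv2.RETR_EXTERNAL,cv2.CHAIN_APPROX_NONE)
    b=cv2.boxPoints(cv2.minAreaRect(cs[0])); w=np.array([at(c,*k,.002)[:2] for k in b])
    print("yellow",st,w.mean(0).round(4),w.round(3).tolist())
E
python3 - <<'E'
import tm
from h import *
plan([.45,-.12,.26],10)
E
```

```text
time: 47.65
position: [0.4485, -0.0944, 0.2621]
tool_rot: [[-1.0, 0.004, -0.007], [0.003, 1.0, 0.008], [0.007, 0.008, -1.0]]
ft_force: [0.6, 0.2, -0.3]
width: 0.0853
finger_force: 0.0
white [ 357  148   62   70 1351] ctr [ 0.4721 -0.0163] sides 0.049 0.067 [[0.451, -0.053], [0.432, -0.007], [0.493, 0.021], [0.513, -0.026]]
white [ 531  164  109  101 5350] ctr [0.5107 0.2091] sides 0.127 0.112 [[0.466, 0.128], [0.45, 0.253], [0.554, 0.296], [0.573, 0.16]]
white [ 150  225  359   63 1915] ctr [ 0.5641 -0.0798] sides 0.409 0.076 [[0.533, -0.286], [0.521, 0.123], [0.595, 0.138], [0.608, -0.295]]
yellow [ 105   86  108   97 6479] [ 0.4236 -0.2724] [[0.383, -0.326], [0.359, -0.235], [0.462, -0.215], [0.491, -0.314]]
yellow [ 201  242   43  152 1442] [ 0.6766 -0.2209] [[0.786, -0.278], [0.554, -0.2], [0.565, -0.167], [0.801, -0.239]]
yellow [359 352  51  35 945] [ 0.7552 -0.0036] [[0.744, -0.045], [0.717, 0.022], [0.765, 0.039], [0.795, -0.03]]
t47.7 pos [ 0.4494 -0.094   0.262 ] w0.0852 q7 1.68 -> shift [  3.9 -25.7   2. ] turn [ 0.008 -0.006 -0.177]
```

```bash
python3 - <<'E'
from h import *
plan([.472,-.0165,.010],24.7)
E
```

```text
t47.7 pos [ 0.4494 -0.094   0.262 ] w0.0852 q7 1.68 -> shift [-52.9  61.  252. ] turn [ 0.009 -0.005 -0.434]
```

```bash
python3 -m pendant '[0,0,0,0.009,-0.005,-0.145,1, 0,0,0,0,0,-0.145,1, 0,0,0,0,0,-0.144,1, -26,30,0,0,0,0,1, -27,31,40,0,0,0,1, 0,0,45,0,0,0,1, 0,0,45,0,0,0,1, 0,0,0,0,0,0,1]' >/dev/null && python3 -m pendant '[0,0,0,0,0,0,1, 0,0,0,0,0,0,1]'
python3 - <<'E'
import tm
from h import *
plan([.472,-.0165,.010],24.7)
E
```

```text
time: 48.7
position: [0.4714, -0.0218, 0.1389]
tool_rot: [[-0.908, -0.418, 0.001], [-0.418, 0.908, -0.001], [-0.001, -0.001, -1.0]]
ft_force: [1.1, -0.3, 0.7]
width: 0.0853
finger_force: 0.0
white [   0  147  417  163 3007] ctr [ 0.545  -0.0752] sides 0.037 0.333 [[0.566, -0.249], [0.53, -0.243], [0.521, 0.091], [0.563, 0.099]]
white [ 293  186   66   58 1088] ctr [ 0.4816 -0.012 ] sides 0.048 0.046 [[0.471, -0.043], [0.451, -0.0], [0.492, 0.021], [0.513, -0.025]]
white [ 484  272  156   79 3094] ctr [0.4874 0.2106] sides 0.064 0.131 [[0.525, 0.153], [0.465, 0.132], [0.449, 0.262], [0.511, 0.295]]
white [ 523  300  117   99 2608] ctr [0.4873 0.2431] sides 0.047 0.148 [[0.5, 0.17], [0.453, 0.165], [0.472, 0.312], [0.524, 0.326]]
yellow [   0    0   92   71 5306] [ 0.4515 -0.2489] [[0.442, -0.282], [0.415, -0.224], [0.461, -0.214], [0.489, -0.275]]
yellow [   0  189   78  135 2246] [ 0.6417 -0.2158] [[0.722, -0.246], [0.558, -0.217], [0.56, -0.188], [0.727, -0.213]]
t48.8 pos [ 0.4714 -0.0219  0.1392] w0.0856 q7 1.87 -> shift [ -2.8   4.7 129.2] turn [-0.002  0.001 -0.   ]
```

```bash
python3 -m pendant '[-0.5,5,0,0,0,0,1, 0,0,0,0,0,0,1, 0,0,40,0,0,0,1, 0,0,40,0,0,0,1, 0,0,30,0,0,0,1, 0,0,18,0,0,0,1, 0,0,0,0,0,0,1, 0,0,0,0,0,0,1]' 30 && python3 -m pendant '[0,0,0,0,0,0,-1, 0,0,0,0,0,0,-1, 0,0,0,0,0,0,-1, 0,0,0,0,0,0,-1, 0,0,0,0,0,0,-1]' && python3 -m pendant '[0,0,-10,0,0,0,-1, 0,0,-20,0,0,0,-1, 0,0,-30,0,0,0,-1, 0,0,-20,0,0,0,-1, 0,0,0,0,0,0,-1, 0,0,0,0,0,0,-1]'
python3 - <<'E'
from h import *
plan([.4225,-.2718,.085],9)
E
```

```text
time: 49.55
position: [0.4682, -0.0173, 0.0098]
tool_rot: [[-0.908, -0.418, -0.001], [-0.418, 0.908, -0.001], [0.002, -0.001, -1.0]]
ft_force: [0.8, 0.4, 0.4]
width: 0.0853
finger_force: 0.0
time: 50.05
position: [0.4687, -0.0175, 0.0105]
tool_rot: [[-0.909, -0.418, 0.001], [-0.418, 0.909, -0.001], [-0.0, -0.001, -1.0]]
ft_force: [-1.0, 0.5, 9.5]
width: 0.0518
finger_force: 29.6
time: 50.65
position: [0.4682, -0.0174, 0.0899]
tool_rot: [[-0.909, -0.418, 0.0], [-0.418, 0.909, -0.001], [0.0, -0.001, -1.0]]
ft_force: [0.6, -0.5, -1.7]
width: 0.0514
finger_force: 32.9
t50.6 pos [ 0.4682 -0.0174  0.0899] w0.0514 q7 1.84 -> shift [  84.9 -244.1    4.9] turn [-0.001 -0.     0.274]
```

```bash
python3 -m pendant '[0,0,0,0,0,0.137,-1, 0,0,0,0,0,0.137,-1, 14.5,-40.7,0,0,0,0,-1, 14.5,-40.7,0,0,0,0,-1, 14.5,-40.7,0,0,0,0,-1, 14.5,-40.7,0,0,0,0,-1, 14.5,-40.7,0,0,0,0,-1, 14.5,-40.7,0,0,0,0,-1]' >/dev/null; python3 -m pendant '[0,0,0,0,0,0,-1, 0,0,0,0,0,0,-1, 0,0,0,0,0,0,-1]'
python3 - <<'E'
from h import *
plan([.420,-.2722,.013],9)
E
```

```text
time: 51.75
position: [0.4202, -0.2707, 0.0889]
tool_rot: [[-0.987, -0.158, -0.003], [-0.158, 0.987, 0.0], [0.003, 0.001, -1.0]]
ft_force: [1.0, 0.9, -2.5]
width: 0.0514
finger_force: 32.9
t51.8 pos [ 0.4202 -0.2707  0.0889] w0.0514 q7 2.15 -> shift [ 0.5 -1.4 75.9] turn [ 0.001 -0.003  0.001]
```

```bash
python3 -m pendant '[0,-1.5,35,0,0,0,-1, 0,0,25,0,0,0,-1, 0,0,12,0,0,0,-1, 0,0,3,0,0,0,-1, 0,0,0,0,0,0,-1, 0,0,0,0,0,0,-1]'; python3 -m pendant '[0,0,1,0,0,0,-1, 0,0,0,0,0,0,-1, 0,0,0,0,0,0,1, 0,0,0,0,0,0,1, 0,0,0,0,0,0,1, 0,0,0,0,0,0,1, 0,0,-20,0,0,0,1, 0,0,-45,0,0,0,1]';python3 -m pendant '[0,0,-45,0,0,0,1, 0,0,-50,0,0,0,1, -10,40,0,0,0,0,1, -10,40,0,0,0,0,1, 0,0,0,0,0,0,1, 0,0,0,0,0,0,1, 0,0,0,0,0,0,1]'
python3 - <<'E'
import tm
from h import *
plan([.587,-.327,.12],9)
E
```

```text
time: 52.35
position: [0.4211, -0.2736, 0.0155]
tool_rot: [[-0.988, -0.157, -0.0], [-0.157, 0.988, -0.002], [0.001, -0.002, -1.0]]
ft_force: [0.6, -0.2, -1.6]
width: 0.0516
finger_force: 32.8
time: 53.15
position: [0.4189, -0.2725, 0.0769]
tool_rot: [[-0.988, -0.157, -0.007], [-0.157, 0.988, 0.002], [0.006, 0.003, -1.0]]
ft_force: [0.8, -0.4, -0.1]
width: 0.0856
finger_force: 0.0
time: 53.85
position: [0.4278, -0.1921, 0.1734]
tool_rot: [[-0.988, -0.156, -0.002], [-0.156, 0.988, -0.002], [0.002, -0.001, -1.0]]
ft_force: [0.0, -0.1, 0.8]
width: 0.0856
finger_force: 0.0
white [191 163  61  44 438] ctr [ 0.4403 -0.2728] sides 0.037 0.05 [[0.462, -0.298], [0.425, -0.298], [0.419, -0.249], [0.455, -0.246]]
white [ 217  278  200   74 1122] ctr [ 0.5629 -0.1752] sides 0.072 0.186 [[0.601, -0.273], [0.529, -0.27], [0.524, -0.085], [0.597, -0.073]]
white [478 308 144  25 669] ctr [0.5248 0.0465] sides 0.009 0.141 [[0.53, -0.024], [0.521, -0.025], [0.519, 0.116], [0.528, 0.119]]
t53.9 pos [ 0.4277 -0.1923  0.1733] w0.0855 q7 2.00 -> shift [-136.3 -157.9   53.3] turn [-0.001 -0.002 -0.001]
```

```bash
python3 - <<'E'
from chk import *
import glob
c=cam("wrist"); save(c,"w20.png"); s=cam("scene"); save(s,"scene20.png")
A=[];B=[]
for n in("w2","side0","scene0","w20"):
    c=load(n)
    for st,m in comps(c,45,85,90,30,20):
        u=st[0]+st[2]/2-.5; v=st[1]+st[3]/2-.5
        X=at(c,u,v,.05)
        if np.hypot(X[0]-.587,X[1]+.327)<.05: print(n,st,X.round(4))
        
E
```

```text
w2 [ 62 171  32  28 654] [ 0.5899 -0.3321  0.05  ]
side0 [318 146  10   7  58] [ 0.587  -0.3378  0.05  ]
scene0 [223 205   9   8  54] [ 0.5842 -0.3285  0.05  ]
w20 [126 322  24  17 134] [ 0.5846 -0.3352  0.05  ]
```

```bash
python3 -m pendant '[0,0,0,0,0,0.15,-1, 0,0,0,0,0,0.15,-1, 0,0,0,0,0,0.15,-1, 0,0,0,0,0,0.15,-1, 0,0,0,0,0,0.15,-1, 0,0,0,0,0,0.15,-1, 0,0,0,0,0,0.15,-1, 0,0,0,0,0,0.15,-1]' >/dev/null && python3 -m pendant '[0,0,0,0,0,0.15,-1, 0,0,0,0,0,0.15,-1, 0,0,0,0,0,0.15,-1, 0,0,0,0,0,0.045,-1, -33,40,0,0,0,0,-1, -33,40,0,0,0,0,-1, -34,40,0,0,0,0,-1, -34,38,0,0,0,0,-1]'>/dev/null && python3 -m pendant '[0,0,0,0,0,0,-1, 0,0,0,0,0,0,-1, 0,0,0,0,0,0,-1]'
python3 - <<'E'
from chk import *
plan([.587,-.331,.10],-88.35)
c=cam("wrist"); save(c,"w21.png")
for st,m in comps(c,45,85,90,30,20):
    u=st[0]+st[2]/2-.5; v=st[1]+st[3]/2-.5
    print(st,at(c,u,v,.04).round(4),at(c,u,v,.05).round(4),at(c,u,v,.06).round(4))
E
```

```text
time: 55.9
position: [0.5835, -0.3155, 0.1729]
tool_rot: [[-0.032, 0.999, -0.003], [0.999, 0.032, -0.0], [-0.0, -0.003, -1.0]]
ft_force: [-0.1, -0.0, 0.5]
width: -0.0
finger_force: 0.0
t55.9 pos [ 0.5835 -0.3155  0.1729] w-0.0000 q7 0.67 -> shift [-15.6   3.   72.9] turn [-0.003  0.     0.003]
[302   0  91   3 227] [ 0.5999 -0.1801  0.04  ] [ 0.5993 -0.182   0.05  ] [ 0.5986 -0.1839  0.06  ]
[ 87 138  15  14 170] [ 0.4076 -0.2859  0.04  ] [ 0.4139 -0.2839  0.05  ] [ 0.4202 -0.282   0.06  ]
[ 302  188   38   38 1136] [ 0.5869 -0.3316  0.04  ] [ 0.5867 -0.328   0.05  ] [ 0.5865 -0.3244  0.06  ]
```

```bash
python3 -m pendant '[-13.5,3,0,0,0,0,-1, 0,0,0,0,0,0,-1, 0,0,40,0,0,0,-1, 0,0,40,0,0,0,-1, 0,0,20,0,0,0,-1, 0,0,0,0,0,0,-1, 0,0,0,0,0,0,-1]'; python3 -m pendant '[0,0,10,0,0,0,-1, 0,0,0,0,0,0,-1, 0,0,0,0,0,0,-1]'
```

```text
time: 56.65
position: [0.5881, -0.3296, 0.0742]
tool_rot: [[-0.033, 0.999, -0.001], [0.999, 0.033, -0.002], [-0.002, -0.001, -1.0]]
ft_force: [-1.0, -0.3, 0.6]
width: -0.0001
finger_force: 0.0
time: 56.95
position: [0.5881, -0.3292, 0.064]
tool_rot: [[-0.033, 0.999, -0.001], [0.999, 0.033, -0.001], [-0.001, -0.001, -1.0]]
ft_force: [0.5, -1.0, 0.6]
width: -0.0001
finger_force: 0.0
```

```bash
for i in 1; do python3 -m pendant '[0,0,6,0,0,0,-1, 0,0,0,0,0,0,-1]'; python3 -m pendant '[0,0,4,0,0,0,-1, 0,0,0,0,0,0,-1]'; python3 -m pendant '[0,0,3,0,0,0,-1, 0,0,0,0,0,0,-1]'; done | grep -E "position|ft_force"
```

```text
position: [0.5885, -0.3294, 0.0576]
ft_force: [0.8, -1.0, 3.9]
position: [0.5886, -0.3296, 0.0559]
ft_force: [-2.9, 3.0, 19.1]
position: [0.5887, -0.3297, 0.0554]
ft_force: [-10.3, 8.1, 43.2]
```

```bash
python3 -m pendant '[0,0,-5,0,0,0,-1, 0,0,-30,0,0,0,-1, 0,0,-45,0,0,0,-1, 0,0,-50,0,0,0,-1, 0,-40,-30,0,0,0,-1, 0,-45,0,0,0,0,-1, 40,-45,0,0,0,0,-1, 40,0,0,0,0,0,-1]'; python3 -m pendant '[30,0,0,0,0,0,-1, 0,0,0,0,0,0,-1, 0,0,0,0,0,0,-1]' | grep posi
python3 - <<'E'
from chk import *
c=cam("wrist"); save(c,"w22.png"); s=cam("side"); save(s,"s22.png"); sc=cam("scene"); save(sc,"sc22.png")
for n,c in(("w",c),("side",s),("scene",sc)):
    im=cv2.cvtColor(c["px"],cv2.COLOR_RGB2HSV)
    for st,m in comps(c,20,32,110,70,40):
        u,v=st[0]+st[2]/2,st[1]+st[3]/2; X=at(c,u,v,.002)
        if np.hypot(X[0]-.42,X[1]+.27)<.09:
            cs,_=cv2.findContours(m.astype(np.uint8),0,1); h=cv2.convexHull(np.vstack(cs)); b=cv2.approxPolyDP(h,.06*cv2.arcLength(h,True),True)[:,0]
            print(n,"mat",st,[at(c,*k,.002)[:2].round(3).tolist() for k in b])
    mm=((im[...,1]<45)&(im[...,2]>165)).astype(np.uint8); k,l,st,_=cv2.connectedComponentsWithStats(mm)
    for i in range(1,k):
        u,v=st[i][0]+st[i][2]/2,st[i][1]+st[i][3]/2; X=at(c,u,v,.034)
        if st[i][4]>25 and np.hypot(X[0]-.42,X[1]+.27)<.06:
            cs,_=cv2.findContours((l==i).astype(np.uint8),0,1); b=cv2.boxPoints(cv2.minAreaRect(cs[0])); w=np.array([at(c,*q,.034)[:2] for q in b]); print(n,"white",st[i],w.mean(0).round(4),w.round(3).tolist())
    # grn, red buttons
    for lab,(lo,hi) in dict(g=(45,85),r=(0,8),r2=(170,180)).items():
        for st,m in comps(c,lo,hi,90,40,4):
            X=at(c,st[0]+st[2]/2-.5,st[1]+st[3]/2-.5,.036)
            if np.hypot(X[0]-.42,X[1]+.27)<.06: print(n,lab,st,X.round(4))
E
```

```text
time: 58.35
position: [0.4574, -0.2618, 0.211]
tool_rot: [[-0.025, 1.0, -0.003], [1.0, 0.025, -0.002], [-0.002, -0.003, -1.0]]
ft_force: [2.0, 0.3, -0.0]
width: 0.0002
finger_force: 0.0
position: [0.4625, -0.2294, 0.2107]
w mat [ 224  153   98   38 1952] [[0.467, -0.253], [0.368, -0.232], [0.461, -0.216]]
w g [252 225  11  11  95] [ 0.4057 -0.2874  0.036 ]
w r [248 205  13  13 125] [ 0.4033 -0.2676  0.036 ]
side mat [356 168  33  18 257] [[0.383, -0.324], [0.368, -0.237], [0.463, -0.224], [0.473, -0.312]]
side g [376 163   3   3   6] [ 0.4066 -0.2925  0.036 ]
side r [377 167   3   3   8] [ 0.4026 -0.2703  0.036 ]
scene mat [231 186  47  43 651] [[0.371, -0.23], [0.611, -0.303], [0.43, -0.351]]
scene r [263 183   3   2   5] [ 0.405  -0.2649  0.036 ]
```

```bash
python3 - <<'E'
from chk import *
c=load("w2"); g=lambda u,v,z: at(c,u/1.25,v/1.25,z)[:2]
G,R=g(446,47,.036),g(472,40,.036); C=np.mean([g(*p,.034) for p in((424,38),(486,17),(505,102),(445,123))],0)
y=(R-G)/np.linalg.norm(R-G); x=np.array([y[1],-y[0]]); d=C-(G+R)/2
print(G,R,"off",d@x,d@y,np.linalg.norm(R-G))
c=load("w22")
G,R=np.array([.4057,-.2874]),np.array([.4033,-.2676]); y=(R-G)/np.linalg.norm(R-G); x=np.array([y[1],-y[0]])
print("timer ctr",(G+R)/2+.019*x, "calc",(G+R)/2+(d@x if 0 else 0)*x)
# mat yellow rim: edges on the mask in w22 and dark rim corners
wt=load("w2")
print("matcorner outer w2",g(140,100,.002),g(264,94,.002))
E
```

```text
[ 0.4172767  -0.06205972] [ 0.41028525 -0.04321737] off 0.020293866370244832 0.0010422142656027833 0.020097624559205322
timer ctr [ 0.42336194 -0.2752137 ] calc [ 0.4045 -0.2775]
matcorner outer w2 [ 0.26669372 -0.15327148] [ 0.36033059 -0.14574966]
```

```bash
python3 -c "
from workcell import r
print(r.observe()['time'],r.observe()['ft_force']); print(r.close_job())"
```

```text
58.8 [-0.30297796 -0.59474334 -0.23160502]
the job is handed in; nothing more can be done
None
```

I handed the job in at 58.8 s: by measurement, all four plates are home with their catches dropped, the start button was pressed to its stop, and the timer stands within about 3 mm of the mat's centre. On its first lowering the blue plate caught a bay wall and tilted about 12°, so I set it down and regripped it before pushing it in.

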